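Rack the shielded modules and pin the end clamp

TASK

Pull the quick-release pin right out of the end clamp on the module rail, slide the clamp back, and set every module on the bench down in the channel, in a row that starts at the end stop, each butted flush against its neighbour with no gaps. Then slide the clamp up against the row so that its bore lines up with the rail's index hole and push the pin fully home through both until it clicks. Leave the other things on the bench where they are.

Things in the scene. Friction and masses are not known exactly. Their poses are not given: they have to be found in the camera images.
- rail: Fixed aluminium rail, a channel 330 mm long (its y), 104 wide (x). Origin: centre of its underside; x away from the robot, y along the channel to the robot's left, z up. Channel floor at z 22 mm; guide walls 86 mm apart with lips flaring out and up to z 38. Floor holes: see rail_hole0. End stop at the +y end, face at y +135, top at z 64.
- stop_face (a point): Foot of the end stop's face, middle of the channel, on the channel floor (rail x 0, y +135, z 22 mm). The first module butts against it.
- clamp (a joint): End clamp, a grey block 50 mm along the rail, 104 wide, top 72 above the bench; slides on the rail with about 3 N friction and cannot lift or turn. 0 m at the start (0.5 mm from the end stop), growing away from the stop (rail -y) to 0.235 m. With N modules butted before it, its bore is over rail hole N at N x 0.046 m.
- clamp_bore (a point): Top centre of the clamp's upright bore (16.5 mm wide, brass bush), 72 mm above the bench, in the middle of the channel. Two spring balls 22 mm below this point click into the pin's groove. The clamp's face towards the stop is 25 mm from the bore's axis.
- clamp_tab (a point): Grip point of the upright dark steel tab on the clamp's top, on the robot's side, 36 mm from the bore (rail -x): 14 mm thick along the rail (y), 24 mm wide (x), from 72 to 101 mm above the bench; this point is 88 mm above the bench.
- rail_hole0 (a point): Mouth of index hole 0 in the channel floor (rail x 0, y +109.5 mm; 16.5 mm wide, 22 mm deep), the one the pin starts in. Five such holes, 0 to 4, run along the middle of the channel at 46 mm pitch away from the stop; hole N serves N modules.
- rail_hole4 (a point): Mouth of index hole 4 (rail x 0, y -74.5 mm), the farthest from the stop.
- pin: Steel ball-lock pin, upright, 112 mm long, 0.12 kg: 14 mm shaft, 10 mm long taper to 5 mm at the tip, ring groove, 25 mm collar (underside 68 mm above the tip), black knob 28 mm thick from 80 to 112 mm. Origin at the tip, z up. Starts locked: collar on the clamp, tip in rail hole 0, 4 mm above the bench. Breaks out at about 15 N of pull; going in it drags and clicks home under 15 N.
- pin_knob (a point): Centre of the pin's knob, 96 mm above its tip; grip here from above.
- rest_hole (a point): Mouth centre of the pin rest, a fixed grey block 70 x 70 mm, 60 mm high, with an upright hole 18 mm wide right through to the bench: a place to stand the pin meanwhile (tip on the bench). At the left.
- module1: Shielded aluminium module, 80 (x) x 46 (y) x 36 mm high, 0.2 to 0.4 kg; brass connector (9 mm long, 26 mm up) on each x end; upright black lifting tab on top, 14 mm thick (x), 34 wide (y), from 36 to 66 mm above the underside. Origin: centre of the underside. It fits the channel with its x across the rail (either way round). May be absent.
- module2: Shielded aluminium module, 80 (x) x 46 (y) x 36 mm high, 0.2 to 0.4 kg; brass connector (9 mm long, 26 mm up) on each x end; upright black lifting tab on top, 14 mm thick (x), 34 wide (y), from 36 to 66 mm above the underside. Origin: centre of the underside. It fits the channel with its x across the rail (either way round). May be absent.
- module3: Shielded aluminium module, 80 (x) x 46 (y) x 36 mm high, 0.2 to 0.4 kg; brass connector (9 mm long, 26 mm up) on each x end; upright black lifting tab on top, 14 mm thick (x), 34 wide (y), from 36 to 66 mm above the underside. Origin: centre of the underside. It fits the channel with its x across the rail (either way round). May be absent.
- module4: Shielded aluminium module, 80 (x) x 46 (y) x 36 mm high, 0.2 to 0.4 kg; brass connector (9 mm long, 26 mm up) on each x end; upright black lifting tab on top, 14 mm thick (x), 34 wide (y), from 36 to 66 mm above the underside. Origin: centre of the underside. It fits the channel with its x across the rail (either way round). May be absent.
- screwdriver: Bystander, leave alone: screwdriver lying at the far left.
- wrench: Bystander, leave alone: wrench lying at the far right.
- tape_roll: Bystander, leave alone: black roll of tape, 90 mm wide, 24 mm high, lying flat between the modules and the pin rest.
- terminator: Bystander, leave alone: brass coaxial terminator standing on end, 24 mm thick, 30 mm high.
- mug: Bystander, leave alone: white mug, 82 mm wide, 92 mm high, at the left.
- antenna: Bystander, leave alone: black rod antenna on a round foot, 80 mm wide, 192 mm high, beyond the rail.
- multimeter: Bystander, leave alone: grey multimeter lying flat, 170 x 85 x 34 mm, beyond the rail.
- carton: Bystander, leave alone: cardboard carton 110 x 90 x 70 mm, beyond the rail at the left.

How it is judged:
On the way, in this order (a step that is already met when the one before it is completed fails the run):
1. the pin has been pulled right out of the clamp (z of pin in the frame of rail above 0.073 m), for 0.1 s.
2. every module stands in the channel of the rail (x of module1 in the frame of rail between -0.006 and 0.006 m and z of module1 in the frame of rail between 0.019 and 0.025 m and y of module1 in the frame of rail between -0.15 and 0.13 m and x of module2 in the frame of rail between -0.006 and 0.006 m and z of module2 in the frame of rail between 0.019 and 0.025 m and y of module2 in the frame of rail between -0.15 and 0.13 m and x of module3 in the frame of rail between -0.006 and 0.006 m and z of module3 in the frame of rail between 0.019 and 0.025 m and y of module3 in the frame of rail between -0.15 and 0.13 m and x of module4 in the frame of rail between -0.006 and 0.006 m and z of module4 in the frame of rail between 0.019 and 0.025 m and y of module4 in the frame of rail between -0.15 and 0.13 m), for 0.2 s.
At the end, for the whole second after the job is handed in: All modules present stand square in the channel, in an unbroken row from the end stop (each within 4 mm of its butted place); the clamp is against the last (within 4 mm of N x 46 mm); the pin is upright through clamp and rail hole, home to within 3 mm; all at rest (x of module1 in the frame of rail between -0.006 and 0.006 m and z of module1 in the frame of rail between 0.019 and 0.025 m and angle between the x axis of each of module1, module2, module3, module4 and the x axis of rail, either way round below 0.1 rad and linear speed of each of module1, module2, module3, module4, pin below 0.02 m/s and (y of module1 in the frame of rail between 0.108 and 0.116 m or (y of module1 in the frame of rail between 0.062 and 0.07 m and (y of module2 in the frame of rail between 0.108 and 0.116 m or y of module3 in the frame of rail between 0.108 and 0.116 m or y of module4 in the frame of rail between 0.108 and 0.116 m)) or (y of module1 in the frame of rail between 0.016 and 0.024 m and (y of module2 in the frame of rail between 0.062 and 0.07 m or y of module3 in the frame of rail between 0.062 and 0.07 m or y of module4 in the frame of rail between 0.062 and 0.07 m)) or (y of module1 in the frame of rail between -0.03 and -0.022 m and (y of module2 in the frame of rail between 0.016 and 0.024 m or y of module3 in the frame of rail between 0.016 and 0.024 m or y of module4 in the frame of rail between 0.016 and 0.024 m))) and x of module2 in the frame of rail between -0.006 and 0.006 m and z of module2 in the frame of rail between 0.019 and 0.025 m and (y of module2 in the frame of rail between 0.108 and 0.116 m or (y of module2 in the frame of rail between 0.062 and 0.07 m and (y of module1 in the frame of rail between 0.108 and 0.116 m or y of module3 in the frame of rail between 0.108 and 0.116 m or y of module4 in the frame of rail between 0.108 and 0.116 m)) or (y of module2 in the frame of rail between 0.016 and 0.024 m and (y of module1 in the frame of rail between 0.062 and 0.07 m or y of module3 in the frame of rail between 0.062 and 0.07 m or y of module4 in the frame of rail between 0.062 and 0.07 m)) or (y of module2 in the frame of rail between -0.03 and -0.022 m and (y of module1 in the frame of rail between 0.016 and 0.024 m or y of module3 in the frame of rail between 0.016 and 0.024 m or y of module4 in the frame of rail between 0.016 and 0.024 m))) and x of module3 in the frame of rail between -0.006 and 0.006 m and z of module3 in the frame of rail between 0.019 and 0.025 m and (y of module3 in the frame of rail between 0.108 and 0.116 m or (y of module3 in the frame of rail between 0.062 and 0.07 m and (y of module1 in the frame of rail between 0.108 and 0.116 m or y of module2 in the frame of rail between 0.108 and 0.116 m or y of module4 in the frame of rail between 0.108 and 0.116 m)) or (y of module3 in the frame of rail between 0.016 and 0.024 m and (y of module1 in the frame of rail between 0.062 and 0.07 m or y of module2 in the frame of rail between 0.062 and 0.07 m or y of module4 in the frame of rail between 0.062 and 0.07 m)) or (y of module3 in the frame of rail between -0.03 and -0.022 m and (y of module1 in the frame of rail between 0.016 and 0.024 m or y of module2 in the frame of rail between 0.016 and 0.024 m or y of module4 in the frame of rail between 0.016 and 0.024 m))) and x of module4 in the frame of rail between -0.006 and 0.006 m and z of module4 in the frame of rail between 0.019 and 0.025 m and (y of module4 in the frame of rail between 0.108 and 0.116 m or (y of module4 in the frame of rail between 0.062 and 0.07 m and (y of module1 in the frame of rail between 0.108 and 0.116 m or y of module2 in the frame of rail between 0.108 and 0.116 m or y of module3 in the frame of rail between 0.108 and 0.116 m)) or (y of module4 in the frame of rail between 0.016 and 0.024 m and (y of module1 in the frame of rail between 0.062 and 0.07 m or y of module2 in the frame of rail between 0.062 and 0.07 m or y of module3 in the frame of rail between 0.062 and 0.07 m)) or (y of module4 in the frame of rail between -0.03 and -0.022 m and (y of module1 in the frame of rail between 0.016 and 0.024 m or y of module2 in the frame of rail between 0.016 and 0.024 m or y of module3 in the frame of rail between 0.016 and 0.024 m))) and ((value of joint clamp between 0.088 and 0.096 m and (y of module1 in the frame of rail between 0.062 and 0.07 m or y of module2 in the frame of rail between 0.062 and 0.07 m or y of module3 in the frame of rail between 0.062 and 0.07 m or y of module4 in the frame of rail between 0.062 and 0.07 m)) or (value of joint clamp between 0.134 and 0.142 m and (y of module1 in the frame of rail between 0.016 and 0.024 m or y of module2 in the frame of rail between 0.016 and 0.024 m or y of module3 in the frame of rail between 0.016 and 0.024 m or y of module4 in the frame of rail between 0.016 and 0.024 m)) or (value of joint clamp between 0.18 and 0.188 m and (y of module1 in the frame of rail between -0.03 and -0.022 m or y of module2 in the frame of rail between -0.03 and -0.022 m or y of module3 in the frame of rail between -0.03 and -0.022 m or y of module4 in the frame of rail between -0.03 and -0.022 m))) and horizontal distance between pin and clamp_bore below 0.004 m and z of pin in the frame of rail below 0.007 m and angle between pin's own z axis and vertical below 0.12 rad); the robot touches nothing.
It fails at once if a bystander was pushed more than 40 mm away or knocked over (distance of any of screwdriver, wrench, tape_roll, terminator, mug, antenna, multimeter, carton from where it was at the start of the episode above 0.04 m or angle between any of mug, antenna, terminator's own z axis and vertical above 0.6 rad).
Of module1, module2, module3, module4 only 2 to 4 are there at a start; the rules pass over those that are not, and their reading is None.
At some moment in a run one of module1, module2, module3, module4 may be knocked a few centimetres aside while the robot is not near it.
It also fails if it takes over 210 s, if anything falls off the work surface, if the arm or the gripper's body presses on something with over 40 N, if the wrist force passes 120 N, or if a joint passes its speed limit or range.

ROBOT

A 6-joint arm with a two-finger parallel gripper is mounted at the origin on the work surface. World frame = base frame: x ahead of the robot, y to its left, z up, the work surface at z = 0. Lengths are in m, angles in rad, forces in N, time in s.
With the tool pointing down it reaches from about 0.375 to 0.925 m from the base axis. Payload 5.7 kg.
Tool frame: the origin (TCP) lies midway between the tips of the shut fingers; the grasp point (between the pads) lies r.pinch_z behind it (r.pinch_z is the distance from the TCP to the grasp point, in m); x points along the fingers, z is the direction in which the jaws open and shut, and the axes are right-handed (so a half turn about x gives the same grasp; the last joint's range is limited). The gripper opens to 85 mm and grips with 20 to 120 N. Pads are 22 mm wide; open, the fingers measure 114 mm over their backs; the gripper's body (76 mm by 85 mm) begins 54 mm behind the grasp point. The pads swing forward as they close: fully open they stand 13 mm farther back than shut.
Start: joints at [-1.449, 0.359, 1.51, -0, 1.272, -0.115], TCP at [0.141, -0.583, 0.2] pointing down, gripper open.
Joint ranges: [-2.97, 2.97], [-1.01, 2.36], [0.21, 2.38], [-0.96, 4.11], [0.2, 2.71], [-2.98, 2.98]. Speed limits (rad/s): [2.39, 2.39, 3.14, 3.14, 3.14, 3.14].

INTERFACE

Orientations are given as a rotation vector (axis times angle).
In Python, from rig import r gives the robot as it stands.
- The arm moves only by the tool apply_moves, never from a script. Its argument "series" is a list that holds one entry, the list of rows, each a list of 7 numbers: the turn, a rotation vector about the world's x, y, z in rad, then the shift along the world's x, y, z in cm, then the closure, from 0 (fully open) to 1 (shut). A call has 1 to 8 rows; each row shifts and turns the commanded pose from where the row before left it; what a row does not reach is not made up. A row lasts 1/12 s, in which the tool goes at most 41.7 mm and 7.16 degrees, less where a joint would pass 70% of its speed; a pose out of reach is approached as far as the arm can. A call is refused whole if a number of a shift passes 4.17 or a number of a turn 0.125, either way. A call with a gripper value outside its range is refused whole. The fingers move at their own pace and stop on an object; "newtons" is the grip in N (left out, the last holds). Time passes only in rows, so rows that do not move let the fingers close. It gives the time, the measured TCP pose, the force and the opening at its end, in the units of the state.
- r.state(): the state, without advancing time (a new reading comes with each control period).
- r.camera(name): name is "side" or "top"; returns a dict with "image" (420x560x3 uint8, blue, green, red), "z_map" (420x560 float32, m along the optical axis (not along the pixel's ray), 0 where there is no reading), "fx", "fy", "cx", "cy" (pixels), "position" and "attitude" of the camera in the world. Camera axes: x right, y up, looking along -z (the intrinsics and any distortion apply to the point x, -y, -z); pixel columns grow to the right and rows downward; lengths in m; the calibration is good to about 2 mm. A picture is of the moment at which its call begins.
- r.job_done(): hands the job in, once; it reports no verdict.
The state is a dict: "clock": time; "qpos": joint angles; "qd": joint speeds; "tau": joint torques, N m; "eef_pos": TCP position; "ee_rot": TCP orientation; "wrist_force": force on the tool from outside, world axes, zero at the start; "moment": the same for the moment, N m; "grip_width": finger opening in m.
Only numpy, scipy, OpenCV 4.12 (cv2) and the standard library are available. Lean on these libraries where they do the work, as an engineer would, in place of code of your own. Each camera call takes 0.05 s, during which the arm holds its last target. There are 200 camera calls.

## Working session

There is one attempt and no reset: what is moved stays moved. The work goes in short steps, Python scripts to look and compute and a tool call to move; the robot and the scene stay as the last step left them, time stands still between calls to the robot, and variables do not carry over. Pictures are saved under pics/ and viewed, about 12 in all and at most 16, crops included, and the job is handed in when it is done.

Besides the shell and the picture viewer there is one more tool, called after ">>>" as name([rows], argument=value, ...), one row to a line, values as JSON. apply_moves: Moves the arm, as the interface text tells. Its arguments: {"type":"object","properties":{"series":{"type":"array"},"newtons":{"type":"number"}},"required":["series"]}

```bash
ls; mkdir -p pics
cat > h.py <<'E'
import numpy as np, cv2
from rig import r
from scipy.spatial.transform import Rotation as R
def rot(a):
    a=np.asarray(a,float)
    if a.shape==(3,3): return a
    return R.from_rotvec(a).as_matrix() if a.size==3 else R.from_quat(a).as_matrix()
def cloud(c):
    z=c["z_map"]; h,w=z.shape
    u,v=np.meshgrid(np.arange(w),np.arange(h))
    P=np.stack([(u-c["cx"])/c["fx"]*z,-(v-c["cy"])/c["fy"]*z,-z],-1)
    W=P@rot(c["attitude"]).T+np.asarray(c["position"])
    W[z==0]=np.nan
    return W
def save(c,n): cv2.imwrite("pics/"+n+".png",c["image"])
E
python3 - <<'E'
from h import *
for n in("top","side"):
    c=r.camera(n); save(c,n+"0"); print({k:v for k,v in c.items() if k not in("image","z_map")})
    np.save(n+"0.npy",cloud(c))
print(r.state(), r.pinch_z)
E
```

```text
pics
{'fx': 412.2890127795799, 'fy': 412.2890127795799, 'cx': 272.8798663937984, 'cy': 211.52738517656695, 'position': array([0.44934819, 0.01420092, 1.11402295]), 'attitude': array([ 0.10065833, -0.15296505, -1.58923228])}
{'fx': 423.0588411343293, 'fy': 423.0588411343293, 'cx': 278.29446989830757, 'cy': 209.95721481077, 'position': array([ 0.46860206, -0.72923399,  0.87557996]), 'attitude': array([ 0.77037846, -0.07106654, -0.22481828])}
{'clock': 0.1, 'qpos': array([-1.44909274e+00,  3.59434729e-01,  1.51135570e+00, -3.52756315e-05,
        1.27254943e+00, -1.15099133e-01]), 'qd': array([-1.19501889e-03, -2.30965354e-03, -2.03408178e-03, -1.74373960e-03,
        4.21390083e-05,  6.25117708e-04]), 'tau': array([-6.01539396e-04, -5.28653133e+01, -2.79349279e+01, -1.65361375e-04,
        5.03462419e-03,  4.12289774e-05]), 'eef_pos': array([ 0.14065103, -0.58255632,  0.1988247 ]), 'ee_rot': array([ 1.03419506,  1.31325616, -1.03217844]), 'wrist_force': array([0.14164527, 0.03177103, 0.60502853]), 'moment': array([ 0.03692397, -0.00268287,  0.01098409]), 'grip_width': 0.0855777316057703} 0.0187
```

View pics/top0.png

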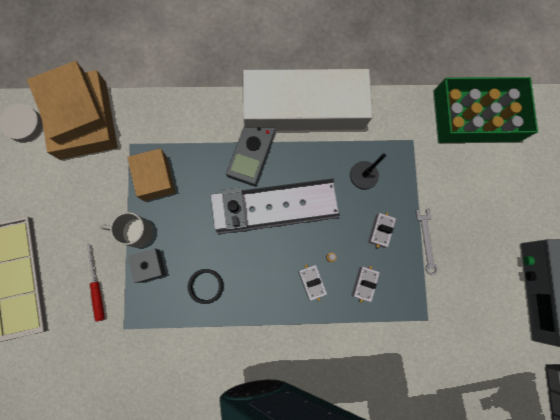

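View pics/side0.png

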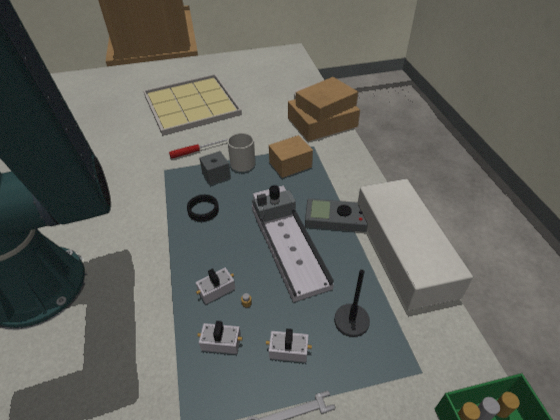

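The top view shows the pin knob at about (234,207), the clamp tab at (235,222), rail holes at x of about 250–303, and the rest hole at (145,265). There are three modules, at (382,230), (313,282) and (367,284), and the terminator is at (331,257). Next I measure their positions.

```bash
cat >> h.py <<'E'
def at(c,u,v,h):
    "pixel ray meets plane z=h"
    d=rot(c["attitude"])@np.array([(u-c["cx"])/c["fx"],-(v-c["cy"])/c["fy"],-1.0]); p=np.asarray(c["position"])
    return p+d*(h-p[2])/d[2]
def modules(W,img,region):
    "body/tab fits from cloud: list of (centre xy, yaw of module x axis, npts)"
    x0,x1,y0,y1,b=region
    m=(W[...,0]>x0)&(W[...,0]<x1)&(W[...,1]>y0)&(W[...,1]<y1)&(W[...,2]>b+.028)&(W[...,2]<b+.08)
    m=cv2.morphologyEx(m.astype(np.uint8),cv2.MORPH_OPEN,np.ones((3,3)))
    n,l,s,ce=cv2.connectedComponentsWithStats(m)
    out=[]
    for i in range(1,n):
        if s[i,4]<60: continue
        P=W[l==i]; top=P[np.abs(P[:,2]-b-.036)<.006]; tab=P[P[:,2]>b+.058]
        o=[ce[i].round(1),len(P),P[:,2].max().round(4)]
        for Q in(top,tab):
            if len(Q)>8:
                rc=cv2.minAreaRect((Q[:,:2]*1000).astype(np.float32)); o.append([np.round(rc[0],1),np.round(rc[1],1),round(rc[2],1),len(Q)])
        out.append(o)
    return out
E
python3 - <<'E'
from h import *
for n in("top","side"):
    c=r.camera(n); W=cloud(c)
    print(n)
    for o in modules(W,c["image"],(.2,.8,-.5,.0,0)): print(o)
    # heights map checks
    m=(W[...,2]>.054)&(W[...,2]<.078)&(W[...,0]>.25)&(W[...,0]<.75)&(np.abs(W[...,1])<.45)
    k,l,s,ce=cv2.connectedComponentsWithStats(m.astype(np.uint8))
    for i in range(1,k):
        if s[i,4]>30:
            P=W[l==i]; rc=cv2.minAreaRect((P[:,:2]*1000).astype(np.float32)); print("z.06-.08",ce[i].round(),s[i,4],[np.round(a,1) for a in rc],np.median(P[:,2]).round(4))
    # holes: dark blobs in rail floor
    if n=="top":
        g=cv2.cvtColor(c["image"],cv2.COLOR_BGR2GRAY)
        cv2.imwrite("pics/rail.png",cv2.resize(c["image"][170:250,195:355],None,fx=5,fy=5,interpolation=cv2.INTER_CUBIC))
        for (u,v) in[(252,209),(269,207),(286,204),(303,202)]:
            a=255-g[v-6:v+7,u-6:u+7].astype(float); a=np.clip(a-120,0,None); yy,xx=np.mgrid[v-6:v+7,u-6:u+7]
            uu,vv=(a*xx).sum()/a.sum(),(a*yy).sum()/a.sum(); print("hole",round(uu,1),round(vv,1),at(c,uu,vv,.022).round(4),W[int(vv),int(uu)+6,2])
        m=(np.abs(W[...,2]-.03)<.012)&(W[...,0]>.4)&(W[...,0]<.62)&(W[...,1]>-.22)&(W[...,1]<.2)
        k,l,s,ce=cv2.connectedComponentsWithStats(m.astype(np.uint8)); i=l[200,275]
        P=W[l==i]; print("rail",cv2.minAreaRect((P[:,:2]*1000).astype(np.float32)),s[i])
    k=(W[...,2]>.098)&(W[...,2]<.13)&(W[...,0]>.4)&(W[...,0]<.6)&(np.abs(W[...,1])<.2)
    P=W[k]; print("knob/tab",len(P)); z=P[:,2]; 
    for a,b in((.092,.104),(.108,.122)):
        Q=P[(z>a)&(z<b)]; print(a,len(Q),Q.mean(0).round(4) if len(Q) else '',Q.min(0).round(4),Q.max(0).round(4))
E
```

```text
top
[array([292.6, 184.9]), 222, np.float64(0.0413), [array([695.8, -79.8]), array([ 10.6, 157.4]), 6.4, 206]]
[array([316.1, 217.1]), 133, np.float64(0.0437), [array([ 606.9, -137.5]), array([  9. , 113.2]), 6.7, 127]]
[array([382.3, 229.4]), 543, np.float64(0.0712), [array([ 570. , -314.3]), array([47.4, 82.1]), 70.4, 435], [array([ 570.6, -314.1]), array([34.2, 14.7]), 70.1, 79]]
[array([312.1, 282.4]), 559, np.float64(0.0717), [array([ 436.9, -120.8]), array([79.6, 46.4]), 19.0, 469], [array([ 437. , -120.7]), array([14. , 34.5]), 18.5, 78]]
[array([365.7, 283.8]), 569, np.float64(0.0697), [array([ 428.6, -260.6]), array([47., 82.]), 70.8, 472], [array([ 429.1, -261. ]), array([34.7, 14. ]), 72.0, 79]]
z.06-.08 [149. 179.] 1074 [array([717.3, 294.4]), array([86.8, 90.3]), np.float64(13.8)] 0.0699
z.06-.08 [227. 209.] 1043 [array([627.7,  94.7]), array([104.5,  82. ]), np.float64(6.6)] 0.0697
z.06-.08 [119. 225.] 113 [array([589.2, 361.4]), array([33.9, 72.7]), np.float64(67.9)] 0.065
z.06-.08 [141. 234.] 87 [array([572.6, 316.2]), array([28.3, 77.2]), np.float64(71.2)] 0.0665
z.0
[... 382 characters left out ...]
le 250.3 209.0 [0.6345 0.036  0.022 ] 0.021804974285845935
hole 268.6 206.1 [ 0.6413 -0.0131  0.022 ] 0.021423817317647087
hole 285.6 203.8 [ 0.6468 -0.0591  0.022 ] 0.020953137425324453
hole 302.4 201.6 [ 0.652  -0.1049  0.022 ] 0.02278384989749105
rail ((1488.7236328125, 14.099853515625), (2558.284912109375, 1920.873779296875), 64.58556365966797) [     0      0    560    420 233483]
knob/tab 38
0.092 38 [0.5912 0.0746 0.1005] [0.582  0.0679 0.0982] [0.5992 0.0804 0.1039]Traceback (most recent call last):
  File "<stdin>", line 25, in <module>
    return umr_minimum(a, axis, None, out, keepdims, initial, where)
ValueError: zero-size array to reduction operation minimum which has no identity
```

View pics/rail.png

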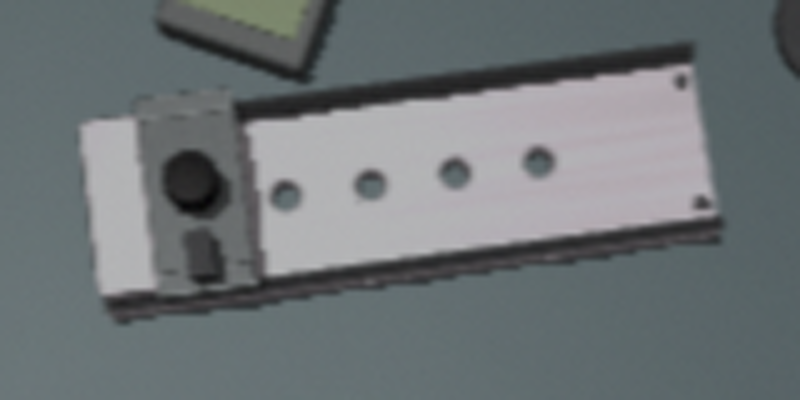

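Run:
```python
from h import *
for n in("top","side"):
    c=r.camera(n); W=cloud(c); print(n)
    reg=(W[...,0]>.5)&(W[...,0]<.75)&(W[...,1]>-.22)&(W[...,1]<.2)
    for nm,a,b in(("floor",.012,.028),("lip",.031,.045),("stop",.059,.066),("clamp",.068,.078),("tab",.094,.105),("knob",.107,.122)):
        m=(reg&(W[...,2]>a)&(W[...,2]<b)).astype(np.uint8)
        k,l,s,ce=cv2.connectedComponentsWithStats(m)
        for i in range(1,k):
            if s[i,4]>15:
                P=W[l==i]; rc=cv2.minAreaRect((P[:,:2]*1000).astype(np.float32)); print(nm,s[i,4],ce[i].round(),[np.round(q,1) for q in rc],P[:,2].mean().round(4))
    m=(W[...,2]>.085)&(W[...,2]<.1)&(W[...,0]>.5)&(W[...,1]>.25)&(W[...,1]<.42)
    P=W[m]; print("mug",len(P),P.min(0),P.max(0))
    m=(W[...,2]>.015)&(W[...,2]<.045)&(W[...,0]>.46)&(W[...,0]<.54)&(W[...,1]>-.23)&(W[...,1]<-.14)
    P=W[m]; print("term",P.mean(0),np.ptp(P,axis=0))
    if n=="top":
        g=cv2.cvtColor(c["image"],cv2.COLOR_BGR2GRAY); v,u=np.mgrid[255:276,135:156]; a=np.clip(60-g[255:276,135:156].astype(float),0,None)
        print("rest",(a*u).sum()/a.sum(),(a*v).sum()/a.sum(),at(c,(a*u).sum()/a.sum(),(a*v).sum()/a.sum(),.06))
s=r.state(); M=rot(s["ee_rot"]); print(M.round(3)); print("jaw yaw",np.degrees(np.arctan2(M[1,2],M[0,2])))
```

```text
top
floor 41 [241. 180.] [array([714.9,  62.4]), array([82.5,  6.5]), np.float64(72.5)] 0.0198
floor 2795 [290. 203.] [array([648.4, -69.7]), array([ 87.9, 249.8]), np.float64(6.3)] 0.0218
floor 140 [277. 224.] [array([591.6, -35.5]), array([  2.5, 329.4]), np.float64(6.6)] 0.0201
floor 19 [329. 254.] [array([ 509.1, -173. ]), array([ 9.3, 20.6]), np.float64(24.5)] 0.0204
lip 388 [244. 173.] [array([726.5,  53.8]), array([91.7, 47.1]), np.float64(89.7)] 0.0342
lip 309 [288. 185.] [array([694.1, -64. ]), array([ 10.1, 248.6]), np.float64(6.6)] 0.0359
lip 260 [291. 221.] [array([599.4, -73. ]), array([  8.6, 254.2]), np.float64(6.6)] 0.0364
lip 29 [221. 230.] [array([576.7, 113.6]), array([ 6.1, 26.6]), np.float64(6.6)] 0.0371
stop 349 [218. 211.] [array([624.8, 119. ]), array([90.8, 30.1]), np.float64(6.6)] 0.0634
clamp 583 [233. 208.] [array([629.6,  78.7]), array([104.1,  49.8]), np.float64(6.6)] 0.0719
tab 52 [234. 220.] [array([593.5,  74. ]), array([12.6, 22.6]), np.float64(89.6)] 0.1005
knob 99 [232. 205.] [array([629.5,  78.9]), array([24.8, 26.4]), np.float64(89.2)] 0.1154
mug
[... 876 characters left out ...]
 [278. 208.] [array([632.7,  52.7]), array([102.6,   6.6]), np.float64(7.4)] 0.0623
clamp 407 [276. 201.] [array([630.8,  75.2]), array([104.1,  53.2]), np.float64(7.2)] 0.0727
tab 34 [274. 195.] [array([628. ,  69.4]), array([14.8, 27.1]), np.float64(72.0)] 0.1002
tab 50 [261. 196.] [array([594.4,  72.7]), array([23.9, 17.9]), np.float64(10.1)] 0.1002
knob 82 [274. 189.] [array([630.2,  74.7]), array([26. , 26.8]), np.float64(79.1)] 0.1147
mug 190 [0.54208587 0.29675761 0.08508273] [0.8882825  0.41987012 0.09917743]
term [ 0.50252361 -0.18033318  0.02505335] [0.05240196 0.05018509 0.01903102]
[[-0.     0.972  0.235]
 [ 0.001  0.235 -0.972]
 [-1.     0.    -0.001]]
jaw yaw -76.43554918168063
```

>>> apply_moves([
  [[0,0,-0.122,2.4,3.2,0,0],[0,0,0,2.4,3.2,0,0],[0,0,0,2.4,3.2,0,0],[0,0,0,2.4,3.2,0,0],[0,0,0,2.4,3.2,0,0],[0,0,0,2.4,3.2,0,0],[0,0,0,2.4,3.2,0,0],[0,0,0,2.4,3.2,0,0]],
], newtons=60)

```text
clock: 0.92
eef_pos: [0.3335, -0.3255, 0.1997]
ee_rot: [1.125, 1.261, -1.124]
wrist_force: [0.3, -0.5, -0.3]
grip_width: 0.0853
```

>>> apply_moves([
  [[0,0,0,2.4,3.2,0,0],[0,0,0,2.4,3.2,0,0],[0,0,0,2.4,3.2,0,0],[0,0,0,2.4,3.2,0,0],[0,0,0,2.4,3.2,0,0],[0,0,0,2.4,3.2,0,0],[0,0,0,2.4,3.2,0,0],[0,0,0,2.4,3.2,0,0]],
])

```text
clock: 1.58
eef_pos: [0.5256, -0.0693, 0.1997]
ee_rot: [1.124, 1.261, -1.124]
wrist_force: [0.1, -0.3, 0.7]
grip_width: 0.0855
```

>>> apply_moves([
  [[0,0,0,2.4,3.2,0,0],[0,0,0,2.4,3.2,0,0],[0,0,0,2.4,3.2,0,0],[0,0,0,2.4,3.2,0,0],[0,0,0,0.9,1.9,0,0.3],[0,0,0,0,0,-1,0.3],[0,0,0,0,0,0,0.3]],
])

```text
clock: 2.17
eef_pos: [0.6288, 0.0768, 0.1874]
ee_rot: [1.121, 1.265, -1.125]
wrist_force: [-0.4, 0.0, -0.2]
grip_width: 0.0597
```

>>> apply_moves([
  [[0,0,0,0,0,-3,0.3],[0,0,0,0,0,-3,0.3],[0,0,0,0,0,-2.5,0.3],[0,0,0,0,0,-2,0.3],[0,0,0,0,0,0,0.3]],
])

```text
clock: 2.58
eef_pos: [0.6249, 0.0742, 0.0801]
ee_rot: [1.121, 1.268, -1.132]
wrist_force: [-0.2, 0.4, -1.1]
grip_width: 0.0597
```

>>> apply_moves([
  [[0,0,0,0,0,0,0.9],[0,0,0,0,0,0,0.9],[0,0,0,0,0,0,0.9],[0,0,0,0,0,0,0.9],[0,0,0,0,0,0,0.9],[0,0,0,0,0,0,0.9]],
], newtons=60)

```text
clock: 3.08
eef_pos: [0.6303, 0.0758, 0.0855]
ee_rot: [1.125, 1.26, -1.123]
wrist_force: [0.5, 0.3, -0.4]
grip_width: 0.0086
```

Run:
```python
from h import *
c=r.camera("side"); cv2.imwrite("pics/g1.png",cv2.resize(c["image"][130:310,190:430],None,fx=3,fy=3))
s=r.state(); M=rot(s["ee_rot"]); print(s["eef_pos"],np.degrees(np.arctan2(M[1,2],M[0,2])),s["wrist_force"],s["moment"])
```

```text
[0.63014811 0.07583135 0.08527446] -83.41496416872803 [-0.07991804 -0.2372518   0.19416186] [-0.00465653 -0.02471612 -0.01436678]
```

View pics/g1.png

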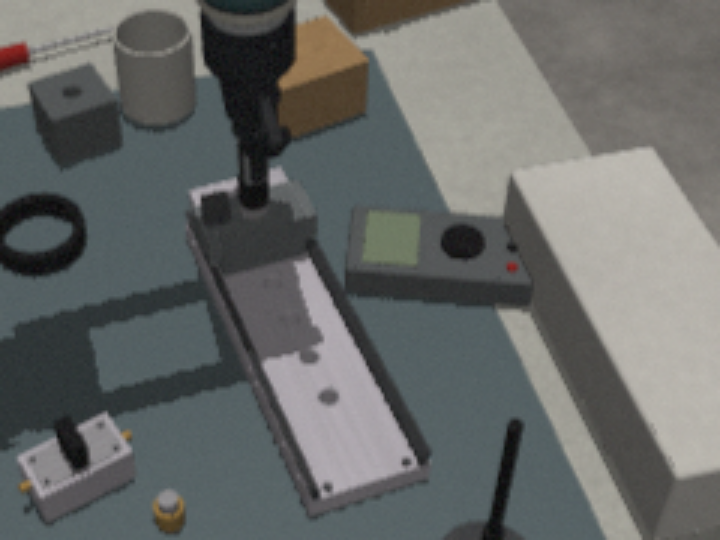

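Run:
```python
from h import *
c=r.camera("side"); a=c["image"][130:240,230:330]
t=r.camera("top"); b=t["image"][160:270,190:290]
cv2.imwrite("pics/g2.png",cv2.resize(np.hstack([a,b]),None,fx=4,fy=4,interpolation=cv2.INTER_CUBIC))
W=cloud(c)
for v in range(170,206,3): print(v,[tuple((W[v,u]*1000).round().astype(int)) if W[v,u,2]==W[v,u,2] else 0 for u in (268,272,275,278,282)])
print(r.state()["grip_width"])
```

```text
170 [(np.int64(615), np.int64(67), np.int64(188)), (np.int64(623), np.int64(55), np.int64(196)), (np.int64(628), np.int64(45), np.int64(204)), (np.int64(632), np.int64(26), np.int64(218)), (np.int64(649), np.int64(59), np.int64(188))]
173 [(np.int64(617), np.int64(82), np.int64(165)), (np.int64(623), np.int64(57), np.int64(185)), (np.int64(630), np.int64(55), np.int64(185)), (np.int64(632), np.int64(28), np.int64(208)), (np.int64(640), np.int64(18), np.int64(214))]
176 [(np.int64(648), np.int64(253), np.int64(3)), (np.int64(623), np.int64(57), np.int64(175)), (np.int64(624), np.int64(25), np.int64(202)), (np.int64(628), np.int64(11), np.int64(213)), (np.int64(638), np.int64(12), np.int64(210))]
179 [(np.int64(646), np.int64(243), np.int64(0)), (np.int64(622), np.int64(57), np.int64(165)), (np.int64(625), np.int64(31), np.int64(187)), (np.int64(629), np.int64(15), np.int64(200)), (np.int64(641), np.int64(23), np.int64(190))]
182 [(np.int64(643), np.int64(227), np.int64(2)), (np.int64(623), np.int64(63), np.int64(149)), (np.int64(624), np.int64(29), np.int64(179)), (np.int64(634), np.i
[... 1018 characters left out ...]
nt64(616), np.int64(91), np.int64(72)), (np.int64(622), np.int64(67), np.int64(92)), (np.int64(630), np.int64(64), np.int64(94)), (np.int64(638), np.int64(64), np.int64(92)), (np.int64(653), np.int64(81), np.int64(72))]
200 [(np.int64(613), np.int64(78), np.int64(73)), (np.int64(623), np.int64(72), np.int64(77)), (np.int64(631), np.int64(71), np.int64(76)), (np.int64(639), np.int64(69), np.int64(76)), (np.int64(650), np.int64(70), np.int64(72))]
203 [(np.int64(611), np.int64(67), np.int64(73)), (np.int64(621), np.int64(62), np.int64(75)), (np.int64(629), np.int64(63), np.int64(72)), (np.int64(637), np.int64(61), np.int64(73)), (np.int64(648), np.int64(59), np.int64(71))]
0.008744379957370676
```

View pics/g2.png

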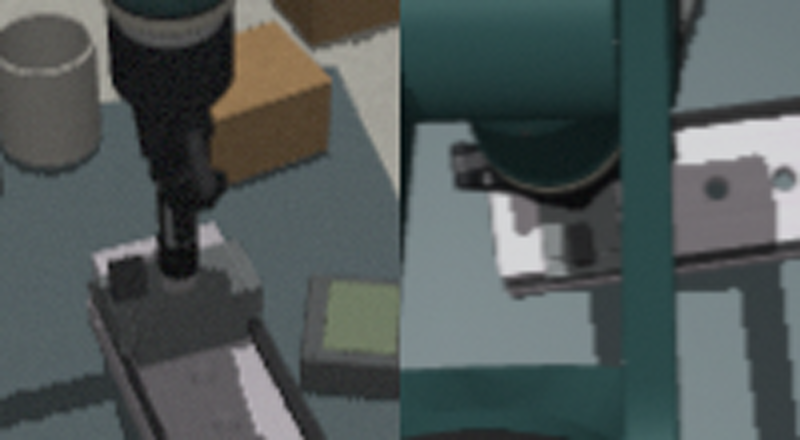

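The crop shows the fingers closed just above the clamp, with the collar still visible below them, but the width reads 8.7 mm instead of the knob's 28 mm. I'll do a small test lift.

>>> apply_moves([
  [[0,0,0,0,0,0.1,1],[0,0,0,0,0,0.1,1],[0,0,0,0,0,0.1,1],[0,0,0,0,0,0.1,1]],
], newtons=60)

```text
clock: 3.57
eef_pos: [0.6297, 0.0758, 0.0887]
ee_rot: [1.124, 1.261, -1.124]
wrist_force: [0.8, -0.1, 0.6]
grip_width: -0.0001
```

>>> apply_moves([
  [[0,0,0,0,0,3,1],[0,0,0,0,0,3.5,1],[0,0,0,0,0,3.5,1],[0,0,0,0,-4,2,1],[0,0,0,0,-4,0,1],[0,0,0,0,-4,0,1],[0,0,0,0,-4,0,0.8],[0,0,0,0,0,0,0.5]],
])

```text
clock: 4.23
eef_pos: [0.63, -0.0889, 0.2076]
ee_rot: [1.125, 1.255, -1.129]
wrist_force: [-0.8, 0.8, -0.7]
grip_width: 0.0236
```

Run:
```python
from h import *
c=r.camera("side"); a=c["image"][140:250,190:330]
t=r.camera("top"); b=t["image"][170:280,170:310]
cv2.imwrite("pics/g3.png",cv2.resize(np.hstack([a,b]),None,fx=2.8,fy=2.8,interpolation=cv2.INTER_CUBIC))
for c in(c,t):
    W=cloud(c); m=(W[...,0]>.55)&(W[...,0]<.7)&(W[...,1]>.04)&(W[...,1]<.12)&(W[...,2]>.1)&(W[...,2]<.2)
    P=W[m]; print(len(P),P.mean(0) if len(P) else 0, P.min(0) if len(P) else 0,P.max(0) if len(P) else 0)
print(r.state()["eef_pos"],r.state()["grip_width"])
```

```text
132 [0.62194774 0.0721287  0.10996381] [0.58479338 0.06212128 0.10009282] [0.64438854 0.08930851 0.11878013]
144 [0.61950047 0.07752177 0.11120537] [0.58421872 0.06651866 0.10002812] [0.64254681 0.09131793 0.11980357]
[ 0.62959154 -0.08314889  0.2071825 ] 0.038565401979164866
```

View pics/g3.png

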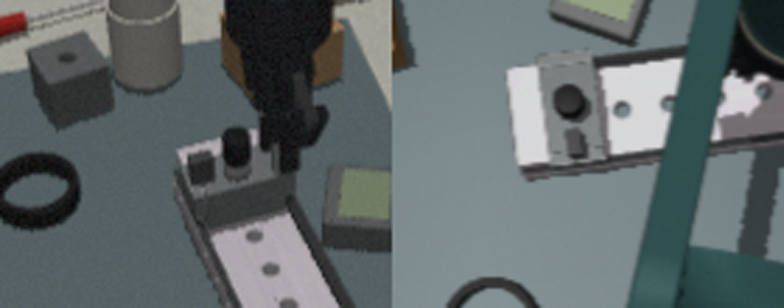

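The pin is undisturbed: the knob is still at (630, 77) mm with its top at about 117 mm. The earlier depth points suggest the fingers shut above the knob. I'll compare the real fingertip height with the reported TCP.

Run:
```python
from h import *
for n in("side","top"):
    c=r.camera(n); W=cloud(c)
    m=(np.abs(W[...,0]-.63)<.06)&(np.abs(W[...,1]+.083)<.09)&(W[...,2]>.13)&(W[...,2]<.45)
    P=W[m]; print(n,len(P))
    for a in np.arange(.13,.36,.01):
        Q=P[(P[:,2]>=a)&(P[:,2]<a+.01)]
        if len(Q)>2: print(round(a,2),len(Q),(Q.min(0)*1000).round(),(Q.max(0)*1000).round())
s=r.state(); print(s["eef_pos"],s["grip_width"],s["qpos"]); print([x for x in dir(r) if x[0]!="_"])
```

```text
side 2361
0.24 31 [ 617. -115.  241.] [643. -60. 250.]
0.25 62 [ 616. -118.  250.] [641. -61. 260.]
0.26 56 [ 617. -119.  260.] [641. -61. 270.]
0.27 29 [ 617. -119.  270.] [640. -60. 280.]
0.28 33 [ 613. -135.  282.] [642. -42. 290.]
0.29 81 [ 612. -138.  290.] [648. -32. 300.]
0.3 72 [ 612. -142.  300.] [648. -32. 310.]
0.31 98 [ 610. -145.  310.] [649. -30. 320.]
0.32 78 [ 611. -149.  320.] [649. -62. 329.]
0.33 118 [ 609. -152.  330.] [652. -71. 340.]
0.34 175 [ 610. -152.  340.] [651. -76. 350.]
0.35 64 [ 621. -126.  350.] [ 645. -100.  360.]
top 611
0.25 5 [615. -58. 251.] [622. -47. 257.]
0.26 4 [615. -59. 260.] [619. -48. 267.]
0.27 3 [615. -60. 273.] [619. -45. 279.]
0.28 10 [ 612. -130.  280.] [623. -47. 290.]
0.29 27 [ 614. -136.  290.] [625. -44. 299.]
0.3 20 [ 610. -138.  300.] [625. -52. 310.]
0.31 24 [ 609. -144.  311.] [625. -55. 319.]
0.32 13 [ 610. -141.  321.] [629. -58. 330.]
0.33 30 [ 616. -149.  331.] [638. -54. 340.]
0.34 58 [ 615. -148.  340.] [647. -43. 350.]
0.35 11 [615. -48. 350.] [624. -42. 360.]
[ 0.62951882 -0.08080033  0.2070612 ] 0.042596388098959166 [-2.36917678e-01  4.02699804e-01  1.42133242e+00  7.90533878e-04
  1.31819038e+00  1.21904172e+00]
['Unreachable', 'camera', 'job_done', 'pinch_z', 'state']
```

The fingertips are really about 28–30 mm higher than the reported TCP, so they did close above the knob. I'll go down that much further.

>>> apply_moves([
  [[0,0,0,0,4,0,0.3],[0,0,0,0,4,0,0.3],[0,0,0,0,4,0,0.3],[0,0,0,0,4,-1,0.3],[0,0,0,0,0,-3,0.3],[0,0,0,0,0,-3,0.3],[0,0,0,0,0,-3,0.3],[0,0,0,0,0,-2,0.3]],
])

```text
clock: 5.1
eef_pos: [0.6276, 0.0811, 0.0845]
ee_rot: [1.121, 1.265, -1.124]
wrist_force: [-1.0, -0.1, -0.4]
grip_width: 0.0596
```

>>> apply_moves([
  [[0,0,0,0,0,-1.5,0.3],[0,0,0,0,0,-1,0.3],[0,0,0,0,0,-0.7,0.3],[0,0,0,0,0,0,0.3],[0,0,0,0,0,0,0.3]],
])

```text
clock: 5.52
eef_pos: [0.63, 0.0791, 0.0556]
ee_rot: [1.124, 1.261, -1.123]
wrist_force: [-0.3, 0.2, -0.7]
grip_width: 0.0598
```

>>> apply_moves([
  [[0,0,0,0,0,0,0.9],[0,0,0,0,0,0,0.9],[0,0,0,0,0,0,0.9],[0,0,0,0,0,0,0.9],[0,0,0,0,0,0,0.9],[0,0,0,0,0,0,0.9]],
], newtons=60)

```text
clock: 6.02
eef_pos: [0.6307, 0.0784, 0.0565]
ee_rot: [1.126, 1.26, -1.123]
wrist_force: [-0.1, 1.0, 5.9]
grip_width: 0.0265
```

Run:
```python
from h import *
for i in range(4):
    c=r.camera("side"); s=r.state(); print(s["eef_pos"].round(4),s["grip_width"],s["wrist_force"].round(1))
cv2.imwrite("pics/g4.png",cv2.resize(c["image"][140:250,190:330],None,fx=4,fy=4,interpolation=cv2.INTER_CUBIC))
```

```text
[0.6307 0.0784 0.0565] 0.025940977471295583 [-0.8 -0.2  6.9]
[0.6307 0.0784 0.0565] 0.026588239100406117 [-0.7  0.1  5.4]
[0.6307 0.0784 0.0565] 0.026471038631605246 [-0.9  0.1  5.9]
[0.6307 0.0784 0.0566] 0.026429297496351704 [-0.1 -0.1  6.6]
```

>>> apply_moves([
  [[0,0,0,0,0,0.4,0.9],[0,0,0,0,0,0.4,0.9],[0,0,0,0,0,0.5,0.9],[0,0,0,0,0,0.5,0.9],[0,0,0,0,0,0.7,0.9],[0,0,0,0,0,1,0.9],[0,0,0,0,0,1.5,0.9],[0,0,0,0,0,2,0.9]],
], newtons=80)

```text
clock: 6.88
eef_pos: [0.6293, 0.0784, 0.1267]
ee_rot: [1.124, 1.262, -1.125]
wrist_force: [-0.2, -0.5, -0.5]
grip_width: 0.0257
```

>>> apply_moves([
  [[0,0,0,0,0,2,0.9],[0,0,0,0,0,2,0.9],[0,0,0,0,0,1,0.9],[0,0,0,0,0,0,0.9],[0,0,0,0,0,0,0.9]],
])

```text
clock: 7.3
eef_pos: [0.6303, 0.0785, 0.1769]
ee_rot: [1.125, 1.259, -1.122]
wrist_force: [-0.8, 0.6, -1.3]
grip_width: 0.0259
```

Run:
```python
from h import *
c=r.camera("side"); s=r.state(); print(s["eef_pos"].round(4),s["grip_width"],s["wrist_force"].round(1))
cv2.imwrite("pics/g4.png",cv2.resize(c["image"][120:250,190:330],None,fx=4,fy=4,interpolation=cv2.INTER_CUBIC))
```

```text
[0.6294 0.0785 0.1755] 0.025996460472460313 [-1.1 -0.4 -3.1]
```

View pics/g4.png

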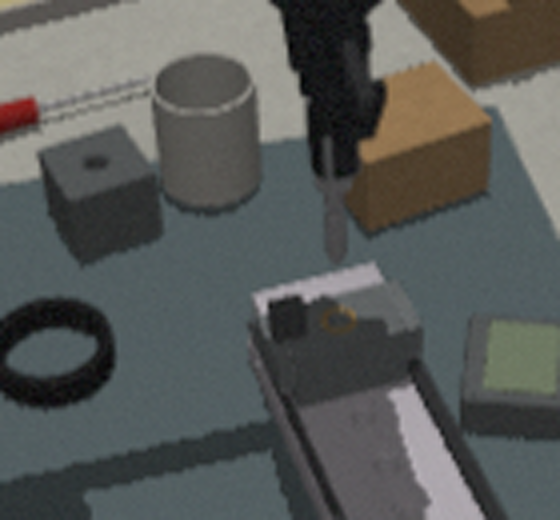

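>>> apply_moves([
  [[0,0,0,-1,1.6,0,0.9],[0,0,0,-2,3.2,0,0.9],[0,0,0,-2,3.2,0,0.9],[0,0,0,-2,3.2,0,0.9],[0,0,0,-2,3.25,0,0.9],[0,0,0,-2,3.3,0,0.9],[0,0,0,-2,3.3,0,0.9],[0,0,0,-0.9,1.6,0,0.9]],
])

```text
clock: 8.02
eef_pos: [0.4866, 0.3076, 0.1737]
ee_rot: [1.121, 1.266, -1.126]
wrist_force: [0.6, -0.6, -0.9]
grip_width: 0.0256
```

>>> apply_moves([
  [[0,0,0,0,0,-2,0.9],[0,0,0,0,0,-2,0.9],[0,0,0,0,0,-1,0.9],[0,0,0,0,0,0,0.9],[0,0,0,0,0,0,0.9]],
])

```text
clock: 8.43
eef_pos: [0.4899, 0.3043, 0.1241]
ee_rot: [1.122, 1.262, -1.127]
wrist_force: [0.8, 0.8, -0.7]
grip_width: 0.026
```

Run:
```python
from h import *
c=r.camera("side"); s=r.state(); print(s["eef_pos"].round(4),s["grip_width"],s["wrist_force"].round(1))
cv2.imwrite("pics/g5.png",cv2.resize(c["image"][100:230,150:290],None,fx=4,fy=4,interpolation=cv2.INTER_CUBIC))
```

```text
[0.4909 0.3046 0.1251] 0.02613353859483859 [-0.8 -0.4 -1. ]
```

View pics/g5.png

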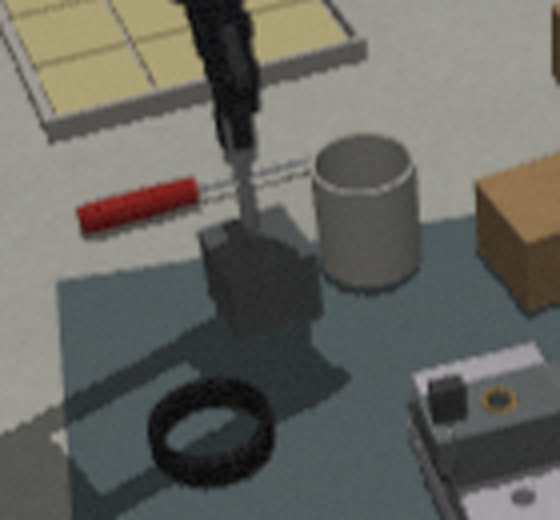

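>>> apply_moves([
  [[0,0,0,0,0,-1,0.9],[0,0,0,0,0,-1,0.9],[0,0,0,0,0,-1,0.9],[0,0,0,0,0,-1,0.9],[0,0,0,0,0,0,0.9]],
])

```text
clock: 8.9
eef_pos: [0.4893, 0.3043, 0.0827]
ee_rot: [1.122, 1.263, -1.127]
wrist_force: [1.4, 0.8, -2.3]
grip_width: 0.026
```

Going in freely.

>>> apply_moves([
  [[0,0,0,0,0,-1,0.9],[0,0,0,0,0,-1,0.9],[0,0,0,0,0,-0.8,0.9],[0,0,0,0,0,0,0.9],[0,0,0,0,0,0,0.9]],
])

```text
clock: 9.32
eef_pos: [0.4902, 0.3048, 0.0564]
ee_rot: [1.123, 1.262, -1.125]
wrist_force: [-0.5, -0.1, -0.6]
grip_width: 0.0259
```

>>> apply_moves([
  [[0,0,0,0,0,0,0.3],[0,0,0,0,0,0,0.3],[0,0,0,0,0,0,0.3],[0,0,0,0,0,0,0.3],[0,0,0,0,0,2,0.3],[0,0,0,0,0,3,0.3],[0,0,0,0,0,3,0.3],[0,0,0,0,0,3,0.3]],
])

```text
clock: 9.98
eef_pos: [0.4904, 0.3049, 0.1685]
ee_rot: [1.124, 1.261, -1.124]
wrist_force: [1.1, 0.2, 0.3]
grip_width: 0.06
```

>>> apply_moves([
  [[0,0,0,1,-2.2,0,0.3],[0,0,0,1.5,-3.3,0,0.3],[0,0,0,1.5,-3.3,0,0.3],[0,0,0,1.5,-3.3,0,0.3],[0,0,0,1.5,-3.3,0,0.3],[0,0,0,1.5,-3.3,0,0.4],[0,0,0,1.5,-3.3,0,0.4],[0,0,0,0.45,-1.06,0,0.4]],
])

```text
clock: 10.65
eef_pos: [0.5978, 0.0698, 0.1678]
ee_rot: [1.126, 1.257, -1.125]
wrist_force: [1.3, 0.2, -0.1]
grip_width: 0.0512
```

>>> apply_moves([
  [[0,0,0,0,0,-2,0.4],[0,0,0,0,0,-3,0.4],[0,0,0,0,0,-3,0.4],[0,0,0,0,0,-2,0.4],[0,0,0,0,0,-1,0.4],[0,0,0,0,0,-0.6,0.4],[0,0,0,0,0,0,0.4],[0,0,0,0,0,0,0.4]],
])

```text
clock: 11.32
eef_pos: [0.5961, 0.0746, 0.0521]
ee_rot: [1.125, 1.26, -1.123]
wrist_force: [0.3, 0.4, 1.0]
grip_width: 0.0515
```

>>> apply_moves([
  [[0,0,0,0,0,0,0.9],[0,0,0,0,0,0,0.9],[0,0,0,0,0,0,0.9],[0,0,0,0,0,0,0.9],[0,0,0,0,0,0,0.9],[0,0,0,0,0,0,0.9]],
], newtons=40)

```text
clock: 11.82
eef_pos: [0.5962, 0.074, 0.0525]
ee_rot: [1.125, 1.259, -1.123]
wrist_force: [-0.6, -2.0, 5.9]
grip_width: 0.0131
```

>>> apply_moves([
  [[0,0,0,0.12,-1,0,0.9],[0,0,0,0.345,-2.98,0,0.9],[0,0,0,0.345,-2.98,0,0.9],[0,0,0,0.345,-2.98,0,0.9],[0,0,0,0.345,-2.98,0,0.9],[0,0,0,0.345,-2.98,0,0.9],[0,0,0,0.345,-2.98,0,0.9],[0,0,0,0.22,-1.98,0,0.9]],
], newtons=60)

```text
clock: 12.48
eef_pos: [0.6206, -0.1361, 0.0526]
ee_rot: [1.126, 1.259, -1.123]
wrist_force: [0.8, 4.7, 5.7]
grip_width: 0.0124
```

>>> apply_moves([
  [[0,0,0,0,0,0,0.9],[0,0,0,0,0,0,0.9],[0,0,0,0,0,0,0.4],[0,0,0,0,0,0,0.4],[0,0,0,0,0,0,0.4],[0,0,0,0,0,3,0.4],[0,0,0,0,0,4,0.4],[0,0,0,0,0,4,0.4]],
])

```text
clock: 13.15
eef_pos: [0.6178, -0.133, 0.161]
ee_rot: [1.123, 1.266, -1.125]
wrist_force: [1.4, -0.9, -0.0]
grip_width: 0.0512
```

>>> apply_moves([
  [[0,0,0.12,-3,1,2,0.4],[0,0,0.12,-4,1,0,0.4],[0,0,0.12,-4,1,0,0.4],[0,0,0.12,-4,1,0,0.4],[0,0,0.12,-2,0,0,0.4],[0,0,0.12,0,0,0,0.4],[0,0,0.12,0,0,0,0.4],[0,0,0,0,0,0,0.4]],
])

```text
clock: 13.82
eef_pos: [0.4487, -0.0935, 0.1814]
ee_rot: [0.479, 1.517, -0.478]
wrist_force: [-0.6, -0.1, 0.1]
grip_width: 0.051
```

Run:
```python
from h import *
for n in("top","side"):
    c=r.camera(n); W=cloud(c); save(c,n+"1"); print(n)
    for o in modules(W,c["image"],(.2,.6,-.5,.0,0)): print(o)
s=r.state(); M=rot(s["ee_rot"]); print(s["eef_pos"].round(4),s["qpos"].round(3),"jaw yaw",np.degrees(np.arctan2(M[1,2],M[0,2])))
```

```text
top
[array([382.2, 231.3]), 474, np.float64(0.0695), [array([ 568.6, -313.4]), array([47.8, 76.9]), 70.2, 368], [array([ 570.2, -314. ]), array([33.1, 14.7]), 68.8, 77]]
side
[array([214.4, 281.1]), 637, np.float64(0.0707), [array([ 438.3, -123.2]), array([80.8, 48.7]), 18.6, 503], [array([ 437.9, -124.3]), array([14.2, 34.2]), 21.8, 87]]
[array([219.5, 334.6]), 855, np.float64(0.0704), [array([ 431. , -263.7]), array([49., 93.]), 70.5, 671], [array([ 430.3, -263.6]), array([33.9, 14.2]), 71.1, 116]]
[array([286.2, 342.6]), 766, np.float64(0.0699), [array([ 565.6, -314.6]), array([48.2, 84.7]), 71.1, 608], [array([ 571. , -317.6]), array([35.6, 13.6]), 69.8, 116]]
[ 0.4494 -0.0938  0.1813] [-0.357  0.175  1.825  0.     1.141  0.263] jaw yaw -35.482503028694815
```

View pics/top1.png

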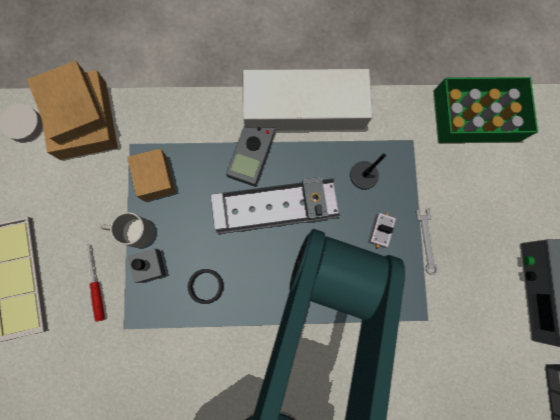

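>>> apply_moves([
  [[0,0,0.1185,-0.2,-0.4,0,0.4],[0,0,0.1185,-0.2,-0.4,0,0.4],[0,0,0.1185,-0.2,-0.4,0,0.4],[0,0,0.1185,-0.2,-0.4,0,0.4],[0,0,0.1185,-0.2,-0.4,-2,0.4],[0,0,0.1185,-0.2,-0.4,-3,0.4],[0,0,0.1185,-0.04,-0.2,-4,0.4],[0,0,0.1185,0,-0.1,-3,0.4]],
])

```text
clock: 14.58
eef_pos: [0.437, -0.1213, 0.0595]
ee_rot: [-0.262, 1.555, 0.262]
wrist_force: [-1.4, -0.3, -0.4]
grip_width: 0.0515
```

>>> apply_moves([
  [[0,0,0,0,0,0,0.4],[0,0,0,0,0,0,0.4],[0,0,0,0,0,0,0.4]],
])

```text
clock: 14.83
eef_pos: [0.438, -0.1214, 0.0622]
ee_rot: [-0.257, 1.555, 0.256]
wrist_force: [-0.0, 0.4, 0.3]
grip_width: 0.0515
```

```bash
cat > p.py <<'E'
from h import *
S=[]
for i in range(3):
    r.camera("side"); s=r.state(); S.append(s["eef_pos"])
M=rot(s["ee_rot"]); print(np.mean(S,0).round(4),"jaw yaw",np.degrees(np.arctan2(M[1,2],M[0,2])).round(2),"tilt",M[:,0].round(3),"w",round(s["grip_width"],4),"F",s["wrist_force"].round(1),s["clock"])
E
python3 p.py
```

```text
[ 0.4387 -0.1218  0.0629] jaw yaw 18.91 tilt [ 0.003 -0.002 -1.   ] w 0.0513 F [0.3 0.3 0.5] 14.9833
```

>>> apply_moves([
  [[0,0,0,0,0,-2,0.4],[0,0,0,0,0,-1.6,0.4],[0,0,0,0,0,-1,0.4],[0,0,0,0,0,0,0.4],[0,0,0,0,0,0,0.9],[0,0,0,0,0,0,0.9],[0,0,0,0,0,0,0.9],[0,0,0,0,0,0,0.9]],
], newtons=50)

```text
clock: 15.65
eef_pos: [0.4377, -0.1216, 0.0162]
ee_rot: [-0.261, 1.554, 0.259]
wrist_force: [-0.7, -1.1, 6.0]
grip_width: 0.0124
```

```bash
python3 p.py
```

```text
[ 0.4377 -0.1216  0.0162] jaw yaw 19.02 tilt [ 0.002 -0.001 -1.   ] w 0.0128 F [-1.2 -1.2  7. ] 15.8
```

>>> apply_moves([
  [[0,0,0,0,0,0.5,0.9],[0,0,0,0,0,1,0.9],[0,0,0,0,0,2,0.9],[0,0,0,0,0,2.5,0.9],[0,0,0,0,0,3,0.9],[0,0,0,1,1,0,0.9],[0,0,0,2,2,0,0.9],[0,0,0,2.5,2.5,0,0.9]],
])

```text
clock: 16.47
eef_pos: [0.4913, -0.0664, 0.1061]
ee_rot: [-0.259, 1.556, 0.258]
wrist_force: [0.2, -0.3, -2.3]
grip_width: 0.0127
```

>>> apply_moves([
  [[0,0,-0.072,2.5,2.5,0,0.9],[0,0,-0.072,2.5,2.5,0,0.9],[0,0,-0.072,2.5,2.5,0,0.9],[0,0,0,2.5,2.5,0,0.9],[0,0,0,2.5,2.5,0,0.9],[0,0,0,1.25,1.85,0,0.9],[0,0,0,0,0,0,0.9],[0,0,0,0,0,0,0.9]],
])

```text
clock: 17.13
eef_pos: [0.6292, 0.0784, 0.1048]
ee_rot: [-0.093, 1.57, 0.093]
wrist_force: [-0.4, -0.6, -3.6]
grip_width: 0.0126
```

```bash
python3 p.py
```

```text
[0.628  0.077  0.1048] jaw yaw 6.61 tilt [-0.002 -0.    -1.   ] w 0.0126 F [-1.1  0.1 -3.9] 17.2833
```

>>> apply_moves([
  [[0,0,0,0.1,0,-2,0.9],[0,0,0,0,0,-2,0.9],[0,0,0,0,0,-1,0.9],[0,0,0,0,0,-0.6,0.9],[0,0,0,0,0,-0.5,0.9],[0,0,0,0,0,-0.4,0.9],[0,0,0,0,0,-0.2,0.9],[0,0,0,0,0,0,0.9]],
])

```text
clock: 17.95
eef_pos: [0.6308, 0.0772, 0.0387]
ee_rot: [-0.091, 1.568, 0.091]
wrist_force: [-0.4, 0.8, -2.7]
grip_width: 0.0123
```

```bash
python3 p.py
```

```text
[0.631  0.0773 0.0388] jaw yaw 6.65 tilt [ 0.001  0.    -1.   ] w 0.0127 F [ 0.5  0.7 -2.5] 18.1
```

>>> apply_moves([
  [[0,0,0,0,0,-0.1,0.9],[0,0,0,0,0,0,0.4],[0,0,0,0,0,0,0.4],[0,0,0,0,0,0,0.4],[0,0,0,0,0,0,0.4],[0,0,0,0,0,3,0.4],[0,0,0,0,0,4,0.4],[0,0,0,-2,0,3,0.4]],
])

```text
clock: 18.77
eef_pos: [0.6145, 0.0771, 0.1394]
ee_rot: [-0.091, 1.564, 0.091]
wrist_force: [1.1, 0.4, 1.7]
grip_width: 0.0512
```

>>> apply_moves([
  [[0,0,0,-4,-1,0,0.4],[0,0,0,-4,-1,0,0.4],[0,0,0,-4,-1,0,0.4],[0,0,0,-4,-1,0,0.4],[0,0,0,-1.5,-3.5,0,0.4],[0,0,0,0,-4,0,0.4],[0,0,0,0,0,0,0.4]],
])

```text
clock: 19.35
eef_pos: [0.4353, -0.043, 0.1379]
ee_rot: [-0.091, 1.567, 0.086]
wrist_force: [0.7, -0.1, -0.1]
grip_width: 0.0515
```

```bash
cat > look.py <<'E'
import sys
from h import *
for n in("top","side"):
    c=r.camera(n); W=cloud(c); save(c,n+sys.argv[1]); print(n)
    for o in modules(W,c["image"],(.2,.62,-.5,.0,0)): print(" bench",o)
    for o in modules(W,c["image"],(.57,.72,-.07,.13,.022)): print(" rail",o)
E
python3 look.py 2; python3 p.py
```

```text
top
 bench [array([317.3, 215.2]), 201, np.float64(0.0797), [array([ 611.1, -146. ]), array([ 14.9, 104.1]), 5.9, 63], [array([ 611.3, -136.1]), array([18.9, 49.9]), 5.3, 116]]
 bench [array([382.4, 229.5]), 541, np.float64(0.0702), [array([ 570.3, -313.7]), array([46.7, 81.2]), 70.7, 434], [array([ 570.3, -314. ]), array([33.4, 14.2]), 71.7, 76]]
 bench [array([285.9, 221.2]), 77, np.float64(0.0416), [array([597.9, -57.9]), array([ 8.5, 65. ]), 6.6, 74]]
 bench [array([365.7, 283.8]), 573, np.float64(0.0695), [array([ 429.3, -260.9]), array([47. , 80.5]), 70.8, 471], [array([ 429.2, -260.3]), array([33.2, 13.9]), 71.9, 79]]
 rail [array([227.7, 210.1]), 919, np.float64(0.0919), [array([624.8,  90.5]), array([77.1, 94. ]), 89.9, 663], [array([630.8,  77.8]), array([14.9, 32.9]), 6.2, 77]]
side
 bench [array([286.1, 269.8]), 248, np.float64(0.0778), [array([ 607.3, -134.6]), array([  9.2, 134.3]), 6.7, 91], [array([ 610.5, -140.8]), array([15.3, 49.4]), 7.3, 114]]
 bench [array([219.6, 334.3]), 829, np.float64(0.0714), [array([ 433.5, -264.8]), array([47.9, 88.4]), 70.8, 653], [array([ 430. , -263.8]), array([35.2, 14.6]), 69.7, 118]]
 bench [array([288.7, 342.6]), 873, np.float64(0.0698), [array([ 575.1, -317.9]), array([47.8, 88.2]), 70.2, 705], [array([ 571.1, -316.9]), array([34. , 13.9]), 69.6, 115]]
 rail [array([272.5, 199.6]), 713, np.float64(0.0927), [array([628.2,  90.1]), array([91. , 80.8]), 6.1, 459], [array([631.5,  75. ]), array([14.3, 35. ]), 6.8, 62]]
[ 0.4357 -0.0374  0.1373] jaw yaw 6.68 tilt [-0.  0. -1.] w 0.051 F [-0.2 -0.   0.5] 19.6
```

View pics/side2.png

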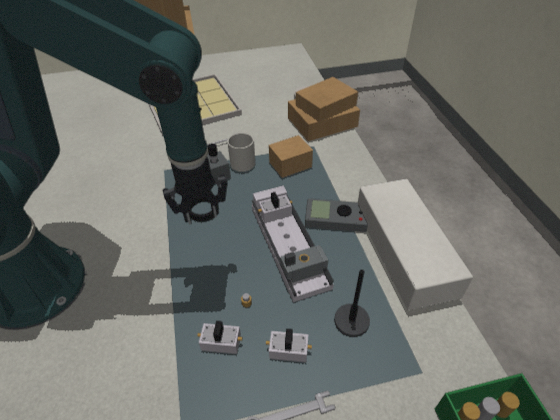

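>>> apply_moves([
  [[0,0,-0.112,-0.1,-2.5,0,0.4],[0,0,-0.112,-0.1,-4,0,0.4],[0,0,-0.112,-0.1,-4,0,0.4],[0,0,-0.112,-0.1,-4,0,0.4],[0,0,0,-0.1,-4,0,0.4],[0,0,0,-0.1,-2.9,-2,0.4],[0,0,0,-0.05,-0.97,-3,0.4],[0,0,0,0,0,-2.5,0.4]],
])

```text
clock: 20.27
eef_pos: [0.4309, -0.264, 0.0614]
ee_rot: [0.259, 1.552, -0.262]
wrist_force: [0.7, 0.1, -1.4]
grip_width: 0.0512
```

>>> apply_moves([
  [[0,0,0,0,0,0,0.4],[0,0,0,0,0,0,0.4],[0,0,0,0,0,0,0.4]],
])

```text
clock: 20.52
eef_pos: [0.4298, -0.2605, 0.0629]
ee_rot: [0.259, 1.555, -0.259]
wrist_force: [-0.5, -0.4, 0.6]
grip_width: 0.0514
```

```bash
python3 p.py
```

```text
[ 0.4303 -0.2612  0.0636] jaw yaw -18.94 tilt [ 0.002 -0.002 -1.   ] w 0.0515 F [0.2 0.1 1.2] 20.6667
```

>>> apply_moves([
  [[0,0,0,0,0,-2,0.4],[0,0,0,0,0,-1.6,0.4],[0,0,0,0,0,-1,0.4],[0,0,0,0,0,0,0.4],[0,0,0,0,0,0,0.9],[0,0,0,0,0,0,0.9],[0,0,0,0,0,0,0.9],[0,0,0,0,0,0,0.9]],
], newtons=50)

```text
clock: 21.33
eef_pos: [0.4299, -0.262, 0.0172]
ee_rot: [0.26, 1.553, -0.261]
wrist_force: [0.3, 0.3, 5.7]
grip_width: 0.0132
```

```bash
python3 p.py
```

```text
[ 0.4299 -0.262   0.0172] jaw yaw -19.03 tilt [ 0.002 -0.001 -1.   ] w 0.0125 F [1.  1.  8.1] 21.4833
```

>>> apply_moves([
  [[0,0,0,0,0,0.5,0.9],[0,0,0,0,0,1.5,0.9],[0,0,0,0,0,2.5,0.9],[0,0,0,0,0,3,0.9],[0,0,0,0,0,3,0.9],[0,0,0,0.5,1.5,0,0.9],[0,0,0.112,1,3,0,0.9],[0,0,0.112,1,3.5,0,0.9]],
])

```text
clock: 22.15
eef_pos: [0.4546, -0.1822, 0.1223]
ee_rot: [0.082, 1.567, -0.084]
wrist_force: [0.7, 0.8, -1.7]
grip_width: 0.0129
```

>>> apply_moves([
  [[0,0,0.112,1.5,3.5,0,0.9],[0,0,0.111,2,3.5,0,0.9],[0,0,0,2.5,3.2,0,0.9],[0,0,0,2.5,3.2,0,0.9],[0,0,0,2.5,3.2,0,0.9],[0,0,0,2.5,2.5,0,0.9],[0,0,0,2.5,1.5,0,0.9],[0,0,0,2.17,0.45,0,0.9]],
])

```text
clock: 22.82
eef_pos: [0.6363, 0.0325, 0.1211]
ee_rot: [-0.092, 1.57, 0.093]
wrist_force: [-0.4, -0.5, -1.0]
grip_width: 0.0127
```

>>> apply_moves([
  [[0,0,0,0,0,0,0.9],[0,0,0,0,0,0,0.9],[0,0,0,0,0,0,0.9]],
])

```text
clock: 23.07
eef_pos: [0.6341, 0.029, 0.1207]
ee_rot: [-0.09, 1.571, 0.09]
wrist_force: [-1.5, -0.4, -2.6]
grip_width: 0.0125
```

```bash
python3 p.py
```

```text
[0.634  0.0286 0.1209] jaw yaw 6.54 tilt [-0.002  0.    -1.   ] w 0.0127 F [-0.1  0.5 -3.1] 23.2167
```

>>> apply_moves([
  [[0,0,0,0.05,0,-2,0.9],[0,0,0,0,0,-2.5,0.9],[0,0,0,0,0,-1.5,0.9],[0,0,0,0,0,-0.7,0.9],[0,0,0,0,0,-0.6,0.9],[0,0,0,0,0,-0.5,0.9],[0,0,0,0,0,-0.3,0.9],[0,0,0,0,0,0,0.9]],
])

```text
clock: 23.88
eef_pos: [0.6363, 0.029, 0.0403]
ee_rot: [-0.09, 1.569, 0.09]
wrist_force: [-0.8, -0.1, -2.3]
grip_width: 0.0131
```

```bash
python3 p.py
```

```text
[0.6367 0.0291 0.0408] jaw yaw 6.59 tilt [ 0.001 -0.    -1.   ] w 0.0125 F [ 0.5 -0.5 -2.7] 24.0333
```

Lower 2 mm, release, lift away, then on to the third module.

>>> apply_moves([
  [[0,0,0,0,0,-0.2,0.9],[0,0,0,0,0,0,0.9],[0,0,0,0,0,0,0.4],[0,0,0,0,0,0,0.4],[0,0,0,0,0,0,0.4],[0,0,0,0,0,3,0.4],[0,0,0,0,0,4,0.4],[0,0,0,-2,0,3,0.4]],
])

```text
clock: 24.7
eef_pos: [0.6201, 0.0288, 0.1404]
ee_rot: [-0.09, 1.564, 0.09]
wrist_force: [1.8, -0.4, 1.9]
grip_width: 0.0514
```

>>> apply_moves([
  [[0,0,0,-4,-1,0,0.4],[0,0,0,-4,-1,0,0.4],[0,0,-0.112,-4,-1,0,0.4],[0,0,-0.112,-4,-1,0,0.4],[0,0,-0.112,0,-4,0,0.4],[0,0,-0.112,0,-4,0,0.4],[0,0,0,0,0,0,0.4],[0,0,0,0,0,0,0.4]],
])

```text
clock: 25.37
eef_pos: [0.4565, -0.0929, 0.1386]
ee_rot: [0.264, 1.553, -0.264]
wrist_force: [-0.5, 1.1, -0.1]
grip_width: 0.0513
```

```bash
python3 look.py 3; python3 p.py
```

```text
top
 bench [array([312.5, 216.3]), 245, np.float64(0.0799), [array([ 608.9, -125.9]), array([ 15.6, 143.5]), 6.5, 108], [array([ 608.9, -136.3]), array([51.4, 18.2]), 89.0, 109]]
 bench [array([382.4, 229.6]), 539, np.float64(0.0698), [array([ 570.3, -313.9]), array([46.8, 81.5]), 70.0, 427], [array([ 570.6, -313.8]), array([32.8, 15. ]), 68.9, 78]]
 rail [array([236.9, 208.6]), 1465, np.float64(0.0932), [array([628.6,  69. ]), array([ 92.4, 126.5]), 4.2, 1108], [array([633.8,  53.8]), array([14.7, 81.7]), 7.1, 155]]
side
 bench [array([285.7, 267.7]), 201, np.float64(0.0798), [array([ 606. , -127.7]), array([ 7.5, 89.4]), 6.4, 41], [array([ 610.5, -140.8]), array([14.8, 49.4]), 6.1, 118]]
 bench [array([288.3, 342.5]), 883, np.float64(0.0699), [array([ 570.4, -315.6]), array([48.7, 94.3]), 71.0, 711], [array([ 571.5, -316.1]), array([35.6, 13.7]), 69.7, 115]]
 rail [array([275.8, 205.9]), 1125, np.float64(0.0916), [array([631.6,  66.1]), array([ 90.9, 128.8]), 6.8, 760], [array([634. ,  50.4]), array([15.6, 83.5]), 5.8, 122]]
[ 0.4561 -0.0899  0.1381] jaw yaw -18.96 tilt [-0.001  0.    -1.   ] w 0.0513 F [ 0.3 -0.3 -0.4] 25.6167
```

>>> apply_moves([
  [[0,0,-0.015,0.8,-1.5,0,0.4],[0,0,0,1.7,-3.3,0,0.4],[0,0,0,1.7,-3.3,0,0.4],[0,0,0,1.7,-3.3,0,0.4],[0,0,0,1.7,-3.3,0,0.4],[0,0,0,1.7,-3.3,-1.5,0.4],[0,0,0,1.7,-3.3,-2,0.4],[0,0,0,0.5,-1.15,-2,0.4]],
])

```text
clock: 26.28
eef_pos: [0.5754, -0.3211, 0.0834]
ee_rot: [0.27, 1.547, -0.276]
wrist_force: [1.2, -0.6, -1.1]
grip_width: 0.0513
```

>>> apply_moves([
  [[0,0,0,0,0,-1,0.4],[0,0,0,0,0,-1,0.4],[0,0,0,0,0,0,0.4],[0,0,0,0,0,0,0.4]],
])

```text
clock: 26.62
eef_pos: [0.5702, -0.3133, 0.0631]
ee_rot: [0.273, 1.556, -0.271]
wrist_force: [0.1, 0.9, 0.1]
grip_width: 0.0511
```

```bash
python3 p.py
```

```text
[ 0.5712 -0.3141  0.0645] jaw yaw -19.87 tilt [ 0.001 -0.001 -1.   ] w 0.0512 F [0.7 0.  1. ] 26.7667
```

>>> apply_moves([
  [[0,0,0,0,0,-2,0.4],[0,0,0,0,0,-1.7,0.4],[0,0,0,0,0,-1,0.4],[0,0,0,0,0,0,0.4],[0,0,0,0,0,0,0.9],[0,0,0,0,0,0,0.9],[0,0,0,0,0,0,0.9],[0,0,0,0,0,0,0.9]],
], newtons=50)

```text
clock: 27.43
eef_pos: [0.5715, -0.3154, 0.0176]
ee_rot: [0.273, 1.552, -0.274]
wrist_force: [-1.1, 0.6, 2.2]
grip_width: 0.0126
```

```bash
python3 p.py
```

```text
[ 0.5715 -0.3154  0.0176] jaw yaw -19.94 tilt [ 0.001 -0.001 -1.   ] w 0.0125 F [-1.1  1.1  6.5] 27.5833
```

>>> apply_moves([
  [[0,0,0,0,0,0.5,0.9],[0,0,0,0,0,2,0.9],[0,0,0,0,0,3,0.9],[0,0,0,0,0,3.5,0.9],[0,0,0,0,0,3,0.9],[0,0,0,0,1.5,3,0.9],[0,0,0.116,0,3.5,0,0.9],[0,0,0.116,0,4,0,0.9]],
])

```text
clock: 28.25
eef_pos: [0.5728, -0.227, 0.1691]
ee_rot: [0.087, 1.564, -0.092]
wrist_force: [1.2, 1.1, -3.8]
grip_width: 0.0125
```

>>> apply_moves([
  [[0,0,0.116,0.5,4,0,0.9],[0,0,0.115,1,4,0,0.9],[0,0,0,1.5,3.5,0,0.9],[0,0,0,1.5,3.5,0,0.9],[0,0,0,1.5,3,0,0.9],[0,0,0,1.08,2.57,0,0.9],[0,0,0,0,0,0,0.9],[0,0,0,0,0,0,0.9]],
])

```text
clock: 28.92
eef_pos: [0.6416, -0.0176, 0.1659]
ee_rot: [-0.093, 1.57, 0.093]
wrist_force: [-0.1, -1.3, -3.2]
grip_width: 0.0127
```

```bash
python3 p.py
```

```text
[ 0.641  -0.0196  0.166 ] jaw yaw 6.55 tilt [-0.001 -0.    -1.   ] w 0.0125 F [-0.7  0.2 -3.3] 29.0667
```

>>> apply_moves([
  [[0,0,0,0,0,-3,0.9],[0,0,0,0,0,-3.5,0.9],[0,0,0,0,0,-2.5,0.9],[0,0,0,0,0,-1.5,0.9],[0,0,0,0,0,-1,0.9],[0,0,0,0,0,-0.7,0.9],[0,0,0,0,0,-0.5,0.9],[0,0,0,0,0,0,0.9]],
])

```text
clock: 29.73
eef_pos: [0.6422, -0.0201, 0.0403]
ee_rot: [-0.09, 1.568, 0.089]
wrist_force: [0.7, 0.2, -2.5]
grip_width: 0.0125
```

```bash
python3 p.py
```

```text
[ 0.6428 -0.0198  0.0405] jaw yaw 6.57 tilt [ 0.002 -0.    -1.   ] w 0.0123 F [-0.9 -0.7 -2.8] 29.8833
```

>>> apply_moves([
  [[0,0,0,0,0,-0.2,0.9],[0,0,0,0,0,0,0.9],[0,0,0,0,0,0,0.4],[0,0,0,0,0,0,0.4],[0,0,0,0,0,0,0.4],[0,0,0,0,0,3,0.4],[0,0,0,0,0,4,0.4],[0,0,0,-2,0,3,0.4]],
])

```text
clock: 30.55
eef_pos: [0.6258, -0.0197, 0.1396]
ee_rot: [-0.091, 1.564, 0.09]
wrist_force: [1.7, -0.4, 1.6]
grip_width: 0.0512
```

>>> apply_moves([
  [[0,0,-0.12,-4,0,2,0.4],[0,0,-0.12,-4,0,0,0.4],[0,0,-0.12,-4,0,0,0.4],[0,0,-0.12,-4,0,0,0.4],[0,0,-0.12,0,0,0,0.4],[0,0,-0.12,0,0,0,0.4],[0,0,-0.12,0,0,0,0.4],[0,0,-0.12,0,0,0,0.4]],
])

```text
clock: 31.22
eef_pos: [0.4644, -0.0193, 0.1564]
ee_rot: [0.665, 1.466, -0.664]
wrist_force: [0.4, -0.1, 0.6]
grip_width: 0.0513
```

>>> apply_moves([
  [[0,0,-0.12,0,0,0,0.4],[0,0,-0.12,0,0,0,0.4],[0,0,-0.12,0,0,0,0.4],[0,0,-0.12,0,0,0,0.4],[0,0,-0.13,0,0,0,0.4]],
])

```text
out of range; nothing moved
```

```bash
sed -i 's/-.07,.13,.022/-.15,.13,.022/' look.py; python3 look.py 4; python3 p.py; python3 -c "
import cv2,numpy as np
a=cv2.imread('pics/top4.png')[165:245,195:355];b=cv2.imread('pics/side4.png')[170:310,230:350]
cv2.imwrite('pics/both4.png',np.vstack([cv2.resize(a,(560,280),interpolation=2),cv2.resize(b,(360,420),interpolation=2)[:310].repeat(1,0)] if 0 else [cv2.resize(a,(640,320),interpolation=2)]))"
```

```text
top
 bench [array([303.8, 217.7]), 298, np.float64(0.079), [array([605.4, -95.4]), array([ 15.3, 188.9]), 6.6, 156], [array([ 610.6, -136.4]), array([18.4, 50.6]), 3.7, 114]]
 bench [array([272.7, 215.8]), 142, np.float64(0.0621), [array([603.1, -26.4]), array([ 1.2, 37.5]), 7.7, 10], [array([610.1, -23.1]), array([41.4, 18.4]), 89.0, 61]]
 rail [array([312.3, 196.4]), 657, np.float64(0.1019), [array([ 651.6, -123.5]), array([101.5,  35.5]), 8.1, 42], [array([ 618.3, -134.5]), array([23.7, 12.3]), 3.0, 41]]
 rail [array([252.3, 206.2]), 1628, np.float64(0.0919), [array([636.4,  29.5]), array([ 81.5, 143.8]), 6.7, 1342], [array([636.3,  29.3]), array([ 15.3, 130.8]), 6.8, 236]]
 rail [array([218.7, 212.1]), 370, np.float64(0.0705), [array([624.9, 114.8]), array([93.5, 28.5]), 0.1, 210]]
side
 bench [array([275.2, 235.4]), 199, np.float64(0.063), [array([598.8, -30.5]), array([25. , 47.5]), 27.2, 51], [array([611.9, -25.6]), array([16.4, 47.2]), 4.3, 73]]
 bench [array([286.3, 270.4]), 242, np.float64(0.0799), [array([ 607. , -134.8]), array([  9.4, 134.7]), 6.3, 90], [array([ 610.5, -142.3]), array([14.7, 45.8]), 9.1, 109]]
 rail [array([279.1, 212.8]), 1580, np.float64(0.0947), [array([634.3,  43.1]), array([ 91.8, 180.2]), 6.3, 1124], [array([637.1,  27.1]), array([ 15.1, 133.6]), 6.5, 201]]
 rail [array([304.3, 256.3]), 570, np.float64(0.1019), [array([ 630.7, -125.2]), array([59.9, 21.9]), 12.8, 22], [array([ 618.6, -143.8]), array([ 8.5, 23.5]), 80.1, 65]]
[ 0.4646 -0.0193  0.1561] jaw yaw -48.21 tilt [ 0.  0. -1.] w 0.0511 F [ 0.2 -0.3  0.1] 31.4667
```

View pics/both4.png

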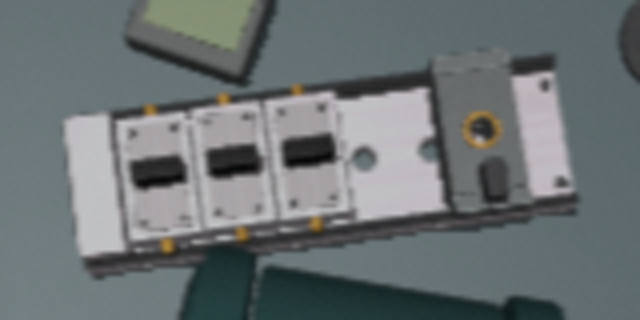

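>>> apply_moves([
  [[0,0,-0.1228,1.5,-1.1,0,0.4],[0,0,-0.1228,3,-2.2,0,0.4],[0,0,-0.1228,3,-2.2,0,0.4],[0,0,-0.1228,3,-2.2,0,0.4],[0,0,-0.1228,3,-2.2,0,0.4],[0,0,0,2,-1.6,0,0.4],[0,0,0,0,0,0,0.4],[0,0,0,0,0,0,0.4]],
])

```text
clock: 32.13
eef_pos: [0.6202, -0.1352, 0.1554]
ee_rot: [1.126, 1.261, -1.126]
wrist_force: [0.0, 0.4, -0.3]
grip_width: 0.0517
```

```bash
python3 p.py
```

```text
[ 0.6184 -0.1337  0.1555] jaw yaw -83.5 tilt [-0.002  0.001 -1.   ] w 0.0514 F [-0.9  0.3 -0.4] 32.2833
```

>>> apply_moves([
  [[0,0,0,0,-0.1,-3,0.4],[0,0,0,0,0,-3,0.4],[0,0,0,0,0,-2.4,0.4],[0,0,0,0,0,-1.4,0.4],[0,0,0,0,0,-0.6,0.4],[0,0,0,0,0,0,0.4]],
])

```text
clock: 32.78
eef_pos: [0.6175, -0.1341, 0.0508]
ee_rot: [1.125, 1.264, -1.127]
wrist_force: [0.5, 0.4, -0.1]
grip_width: 0.0511
```

>>> apply_moves([
  [[0,0,0,0,0,0,0.9],[0,0,0,0,0,0,0.9],[0,0,0,0,0,0,0.9],[0,0,0,0,0,0,0.9],[0,0,0,0,0,0,0.9],[0,0,0,0,0,0,0.9]],
], newtons=60)

```text
clock: 33.28
eef_pos: [0.6206, -0.1357, 0.0539]
ee_rot: [1.127, 1.258, -1.125]
wrist_force: [-0.5, 0.0, 6.0]
grip_width: 0.0125
```

```bash
python3 p.py
```

```text
[ 0.6206 -0.1357  0.0539] jaw yaw -83.58 tilt [ 0.003 -0.001 -1.   ] w 0.0125 F [-0.9  0.3  6.1] 33.4333
```

>>> apply_moves([
  [[0,0,0,-0.12,1,0,0.9],[0,0,0,-0.23,2,0,0.9],[0,0,0,-0.17,1.5,0,0.9],[0,0,0,-0.12,1,0,0.9],[0,0,0,-0.06,0.5,0,0.9],[0,0,0,-0.06,0.5,0,0.9],[0,0,0,-0.03,0.3,0,0.9],[0,0,0,-0.03,0.3,0,0.9]],
])

```text
clock: 34.1
eef_pos: [0.6125, -0.0663, 0.0539]
ee_rot: [1.124, 1.256, -1.125]
wrist_force: [-1.4, -7.9, 4.6]
grip_width: 0.0122
```

```bash
python3 p.py
```

```text
[ 0.6125 -0.0658  0.0539] jaw yaw -83.55 tilt [ 0.003 -0.003 -1.   ] w 0.0122 F [-1.5 -4.4  5.7] 34.25
```

>>> apply_moves([
  [[0,0,0,-0.03,0.2,0,0.9],[0,0,0,-0.02,0.2,0,0.9],[0,0,0,-0.02,0.2,0,0.9],[0,0,0,0,0,0,0.9],[0,0,0,0,0,0,0.9]],
])

```text
clock: 34.67
eef_pos: [0.6122, -0.0627, 0.0539]
ee_rot: [1.122, 1.253, -1.127]
wrist_force: [-1.6, -13.3, 4.6]
grip_width: 0.0123
```

```bash
python3 p.py
```

```text
[ 0.6121 -0.0627  0.0539] jaw yaw -83.53 tilt [ 0.003 -0.006 -1.   ] w 0.0122 F [ -1.8 -14.2   4.2] 34.8167
```

>>> apply_moves([
  [[0,0,0,-0.02,0.2,0,0.9],[0,0,0,-0.02,0.2,0,0.9],[0,0,0,0,0,0,0.9],[0,0,0,0,0,0,0.9]],
])

```text
clock: 35.15
eef_pos: [0.6121, -0.0627, 0.0539]
ee_rot: [1.117, 1.25, -1.128]
wrist_force: [-1.9, -27.3, 0.9]
grip_width: 0.0122
```

```bash
python3 p.py
```

```text
[ 0.6122 -0.0627  0.0539] jaw yaw -83.48 tilt [ 0.004 -0.012 -1.   ] w 0.0124 F [ -1.8 -27.1   1.9] 35.3
```

The force rose from 14 to 27 N with no motion, so the row is butted tight with the clamp at about 0.138 m. I'll relieve the push, release, and check the row before going for the pin.

>>> apply_moves([
  [[0,0,0,0.03,-0.3,0,0.9],[0,0,0,0.02,-0.2,0,0.9],[0,0,0,0,0,0,0.9],[0,0,0,0,0,0,0.4],[0,0,0,0,0,0,0.4],[0,0,0,0,0,0,0.4],[0,0,0,0,0,3,0.4],[0,0,0,0,0,4,0.4]],
])

```text
clock: 35.97
eef_pos: [0.6071, -0.0581, 0.1192]
ee_rot: [1.124, 1.268, -1.131]
wrist_force: [1.5, -0.1, 0.8]
grip_width: 0.0513
```

>>> apply_moves([
  [[0,0,0,-1.5,2.5,4,0.3],[0,0,0,-1.5,3.5,1,0.3],[0,0,0,-1.5,3.8,0,0.3],[0,0,0,-1.5,3.8,0,0.3],[0,0,0,-1.5,3.8,0,0.3],[0,0,0,-1.5,3.8,0,0.3],[0,0,0,-1.5,3.8,0,0.3],[0,0,0,-1,3.8,0,0.3]],
])

```text
clock: 36.63
eef_pos: [0.4958, 0.2267, 0.1659]
ee_rot: [1.126, 1.261, -1.127]
wrist_force: [0.4, 0.3, -0.3]
grip_width: 0.0598
```

```bash
python3 look.py 5; python3 p.py; python3 -c "
import cv2
a=cv2.imread('pics/top5.png')[165:285,100:340]
cv2.imwrite('pics/t5.png',cv2.resize(a,None,fx=3,fy=3,interpolation=2))"
python3 - <<'E'
from h import *
for n in("top","side"):
    c=r.camera(n);W=cloud(c)
    for nm,g in(("knob",(W[...,0]>.44)&(W[...,0]<.54)&(W[...,1]>.26)&(W[...,1]<.35)&(W[...,2]>.1)&(W[...,2]<.118)),("clamp",(W[...,0]>.55)&(W[...,0]<.72)&(W[...,1]>-.14)&(W[...,1]<0)&(W[...,2]>.068)&(W[...,2]<.076))):
        P=W[g]; print(n,nm,len(P),[np.round(q,1) for q in cv2.minAreaRect((P[:,:2]*1000).astype(np.float32))] if len(P)>4 else '')
E
```

```text
top
 bench [array([290.2, 217.2]), 467, np.float64(0.0776), [array([604.8, -99.8]), array([ 13.4, 197.7]), 6.4, 163], [array([605.2, -45. ]), array([85.2, 28.5]), 89.8, 220]]
 rail [array([255.8, 205.8]), 2752, np.float64(0.1019), [array([635.7,  24.8]), array([ 99.2, 217.4]), 4.8, 1576], [array([631.2,  12.1]), array([170.4,  45. ]), 81.1, 281]]
side
 bench [array([276.4, 242. ]), 306, np.float64(0.0798), [array([597.1, -47.3]), array([18.9, 91.3]), 14.6, 44], [array([606.2, -45.9]), array([90.8, 27.2]), 89.8, 186]]
 rail [array([283.5, 220.6]), 2155, np.float64(0.1019), [array([636. ,  22.2]), array([103.5, 219.5]), 6.8, 1018], [array([632.7,   8.3]), array([169.8,  46.3]), 81.2, 276]]
[0.4973 0.2261 0.1658] jaw yaw -83.5 tilt [ 0. -0. -1.] w 0.0598 F [-0.2 -0.6  0.5] 36.8833
top knob 0 
top clamp 664 [array([643.6, -41.2]), array([104.4,  83.8]), np.float64(6.5)]
side knob 69 [array([491. , 304.7]), array([25.8, 27.7]), np.float64(53.2)]
side clamp 578 [array([644.5, -43.1]), array([104.2,  87.5]), np.float64(6.1)]
```

View pics/t5.png

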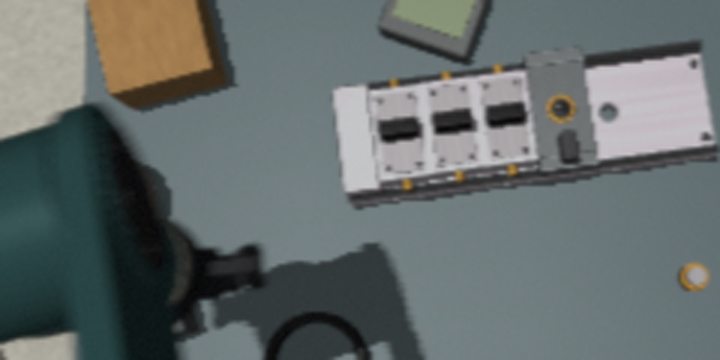

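>>> apply_moves([
  [[0,0,0,-0.2,2.5,0,0.3],[0,0,0,-0.2,3,0,0.3],[0,0,0,-0.2,2.37,0,0.3],[0,0,0,0,0,0,0.3],[0,0,0,0,0,0,0.3]],
])

```text
clock: 37.4
eef_pos: [0.4926, 0.3029, 0.1656]
ee_rot: [1.126, 1.26, -1.127]
wrist_force: [0.4, -0.7, 0.0]
grip_width: 0.0596
```

```bash
python3 p.py
```

```text
[0.4924 0.3019 0.1655] jaw yaw -83.69 tilt [-0.    -0.001 -1.   ] w 0.0599 F [-0.5 -0.4 -0.1] 37.55
```

>>> apply_moves([
  [[0,0,0,-0.2,0.25,-3,0.3],[0,0,0,0,0,-3,0.3],[0,0,0,0,0,-2.5,0.3],[0,0,0,0,0,-1.5,0.3],[0,0,0,0,0,-1.1,0.3],[0,0,0,0,0,0,0.3],[0,0,0,0,0,0,0.3]],
])

```text
clock: 38.13
eef_pos: [0.4903, 0.3053, 0.0548]
ee_rot: [1.127, 1.26, -1.128]
wrist_force: [-0.4, -0.4, 0.6]
grip_width: 0.0598
```

```bash
python3 p.py
```

```text
[0.4911 0.306  0.0559] jaw yaw -83.61 tilt [ 0.002  0.001 -1.   ] w 0.0596 F [0.1 0.3 1.1] 38.2833
```

>>> apply_moves([
  [[0,0,0,0,0,0,0.9],[0,0,0,0,0,0,0.9],[0,0,0,0,0,0,0.9],[0,0,0,0,0,0,0.9],[0,0,0,0,0,0,0.9],[0,0,0,0,0,0,0.9]],
], newtons=80)

```text
clock: 38.78
eef_pos: [0.4908, 0.3061, 0.0557]
ee_rot: [1.127, 1.259, -1.125]
wrist_force: [-0.4, -0.9, 5.3]
grip_width: 0.0253
```

```bash
python3 p.py
```

```text
[0.4908 0.3061 0.0557] jaw yaw -83.58 tilt [ 0.002  0.    -1.   ] w 0.0258 F [-1.1 -1.3  5.9] 38.9333
```

>>> apply_moves([
  [[0,0,0,0,0,1,0.9],[0,0,0,0,0,2.5,0.9],[0,0,0,0,0,3,0.9],[0,0,0,0,0,3.5,0.9],[0,0,0,0,0,2.5,0.9],[0,0,0,0.7,-1.7,0,0.9],[0,0,0,1.5,-3.6,0,0.9],[0,0,0,1.5,-3.6,0,0.9]],
])

```text
clock: 39.6
eef_pos: [0.5272, 0.2172, 0.1813]
ee_rot: [1.125, 1.261, -1.122]
wrist_force: [-0.0, -0.5, -1.7]
grip_width: 0.0254
```

>>> apply_moves([
  [[0,0,0,1.5,-3.6,0,0.9],[0,0,0,1.5,-3.6,0,0.9],[0,0,0,1.5,-3.6,0,0.9],[0,0,0,1.5,-3.6,0,0.9],[0,0,0,1.5,-3.6,0,0.9],[0,0,0,1.5,-3.6,0,0.9],[0,0,0,1.5,-3.3,0,0.9],[0,0,0,1.37,-2.68,0,0.9]],
])

```text
clock: 40.27
eef_pos: [0.6461, -0.0616, 0.1803]
ee_rot: [1.127, 1.259, -1.127]
wrist_force: [-0.5, -0.4, -0.8]
grip_width: 0.0259
```

>>> apply_moves([
  [[0,0,0,0,0,-1,0.9],[0,0,0,0,0,-1,0.9],[0,0,0,0,0,-1,0.9],[0,0,0,0,0,0,0.9],[0,0,0,0,0,0,0.9]],
])

```text
clock: 40.68
eef_pos: [0.6441, -0.0572, 0.1486]
ee_rot: [1.125, 1.264, -1.127]
wrist_force: [0.2, 1.2, -1.1]
grip_width: 0.0257
```

```bash
python3 p.py
python3 - <<'E'
from h import *
c=r.camera("side"); cv2.imwrite("pics/s6.png",cv2.resize(c["image"][160:290,220:360],None,fx=4,fy=4,interpolation=cv2.INTER_CUBIC))
E
```

```text
[ 0.6454 -0.0576  0.1499] jaw yaw -83.52 tilt [ 0.001  0.    -1.   ] w 0.0256 F [ 0.3  0.  -0.2] 40.8333
```

View pics/s6.png

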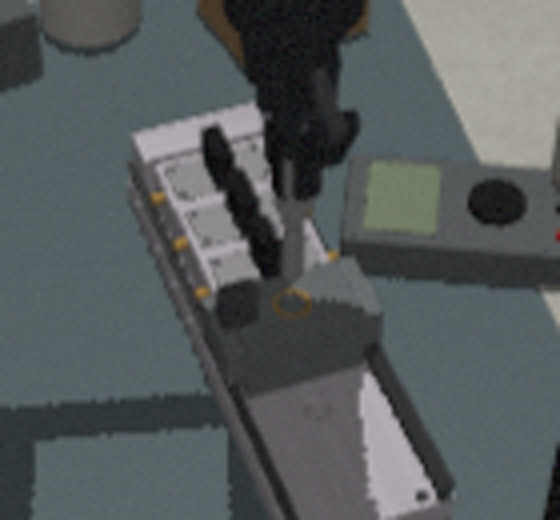

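The tip, at crop pixel (291,285), hangs right over the brass bush at (292,303). Inserting.

>>> apply_moves([
  [[0,0,0,0.1,-0.1,-0.8,0.9],[0,0,0,0,0,-0.8,0.9],[0,0,0,0,0,-0.6,0.9],[0,0,0,0,0,-0.5,0.9],[0,0,0,0,0,-0.5,0.9],[0,0,0,0,0,-0.5,0.9],[0,0,0,0,0,-0.5,0.9],[0,0,0,0,0,0,0.9]],
])

```text
clock: 41.55
eef_pos: [0.646, -0.0593, 0.1064]
ee_rot: [1.127, 1.262, -1.127]
wrist_force: [-0.2, 2.5, -3.1]
grip_width: 0.0257
```

```bash
python3 p.py
```

```text
[ 0.6461 -0.0594  0.1069] jaw yaw -83.59 tilt [-0.001  0.001 -1.   ] w 0.0255 F [-0.7  2.7 -2.7] 41.7
```

>>> apply_moves([
  [[0,0,0,0,0.05,-0.5,0.9],[0,0,0,0,0,-0.5,0.9],[0,0,0,0,0,-0.5,0.9],[0,0,0,0,0,-0.5,0.9],[0,0,0,0,0,-0.5,0.9],[0,0,0,0,0,-0.5,0.9],[0,0,0,0,0,0,0.9]],
])

```text
clock: 42.28
eef_pos: [0.6467, -0.0601, 0.0782]
ee_rot: [1.125, 1.259, -1.127]
wrist_force: [-1.1, 0.0, -4.5]
grip_width: 0.026
```

```bash
python3 p.py
```

```text
[ 0.6463 -0.0601  0.0772] jaw yaw -83.59 tilt [-0.001 -0.001 -1.   ] w 0.0254 F [ 0.  -0.1 -6.2] 42.4333
```

>>> apply_moves([
  [[0,0,0,0,0,-0.3,0.9],[0,0,0,0,0,-0.3,0.9],[0,0,0,0,0,-0.3,0.9],[0,0,0,0,0,-0.3,0.9],[0,0,0,0,0,0,0.9]],
])

```text
clock: 42.85
eef_pos: [0.6472, -0.0593, 0.0673]
ee_rot: [1.127, 1.259, -1.126]
wrist_force: [-2.5, 2.0, 4.9]
grip_width: 0.0255
```

```bash
python3 p.py
```

```text
[ 0.647  -0.0591  0.0668] jaw yaw -83.6 tilt [ 0.001  0.001 -1.   ] w 0.0261 F [-2.9  3.   5.4] 43.0
```

Within 7 mm of home and passing into the rail hole. Pressing on.

>>> apply_moves([
  [[0,0,0,0,0,-0.3,0.9],[0,0,0,0,0,-0.3,0.9],[0,0,0,0,0,-0.3,0.9],[0,0,0,0,0,-0.2,0.9],[0,0,0,0,0,0,0.9]],
], newtons=100)

```text
clock: 43.42
eef_pos: [0.6469, -0.0591, 0.0599]
ee_rot: [1.127, 1.259, -1.125]
wrist_force: [-14.4, 3.7, 38.7]
grip_width: 0.0254
```

```bash
python3 p.py
```

```text
[ 0.6469 -0.059   0.0599] jaw yaw -83.59 tilt [ 0.002  0.    -1.   ] w 0.0253 F [-13.9   3.4  38.8] 43.5667
```

It bottoms hard at 0.0599 against the expected 0.0597, so the pin is home. Release and check.

>>> apply_moves([
  [[0,0,0,0,0,0.2,0.9],[0,0,0,0,0,0.15,0.9],[0,0,0,0,0,0,0.9],[0,0,0,0,0,0,0.3],[0,0,0,0,0,0,0.3],[0,0,0,0,0,0,0.3],[0,0,0,0,0,3,0.3],[0,0,0,0,0,4,0.3]],
])

```text
clock: 44.23
eef_pos: [0.6435, -0.059, 0.1246]
ee_rot: [1.124, 1.267, -1.132]
wrist_force: [0.3, -0.0, 0.8]
grip_width: 0.0597
```

>>> apply_moves([
  [[0,0,0,-3,0,2.5,0.3],[0,0,0,-4,0,0,0.3],[0,0,0,-4,0,0,0.3],[0,0,0,-4,0,0,0.3],[0,0,0,-4,0,0,0.3],[0,0,0,-2,0,0,0.3],[0,0,0,0,0,0,0.3],[0,0,0,0,0,0,0.3]],
])

```text
clock: 44.9
eef_pos: [0.4364, -0.0596, 0.1534]
ee_rot: [1.127, 1.259, -1.126]
wrist_force: [0.8, -0.1, -0.1]
grip_width: 0.0599
```

```bash
python3 p.py
python3 - <<'E'
from h import *
ims=[]
for n in("top","side"):
    c=r.camera(n);W=cloud(c); reg=(W[...,0]>.55)&(W[...,0]<.72)&(W[...,1]>-.14)&(W[...,1]<.14)
    ims.append(c["image"][150:300,195:375])
    for nm,a,b in(("knob",.105,.13),("tabs",.081,.093),("clamp+",.068,.076),("stop",.0605,.066)):
        P=W[reg&(W[...,2]>a)&(W[...,2]<b)]; print(n,nm,len(P),[np.round(q,1) for q in cv2.minAreaRect((P[:,:2]*1000).astype(np.float32))] if len(P)>4 else '',np.percentile(P[:,2],[50,95]).round(4) if len(P) else '')
cv2.imwrite("pics/fin.png",cv2.resize(np.hstack(ims),None,fx=2.2,fy=2.2,interpolation=2))
E
```

```text
[ 0.4385 -0.0599  0.1536] jaw yaw -83.59 tilt [ 0.002 -0.001 -1.   ] w 0.0599 F [ 1.1 -0.4 -0.2] 45.05
top knob 102 [array([646.3, -59. ]), array([24.7, 28.1]), np.float64(41.3)] [0.1155 0.1188]
top tabs 245 [array([630.4,  11.9]), array([171.2,  44.6]), np.float64(82.2)] [0.0875 0.0905]
top clamp+ 597 [array([636.2,  24. ]), array([103.7, 218.7]), np.float64(6.5)] [0.0716 0.0747]
top stop 531 [array([632.2,  27.1]), array([ 93.5, 216.8]), np.float64(5.0)] [0.0627 0.0655]
side knob 105 [array([639.2, -65.8]), array([44.3, 25.8]), np.float64(23.6)] [0.1159 0.1183]
side tabs 228 [array([618.6,   7.5]), array([ 57.8, 169.6]), np.float64(7.2)] [0.0881 0.0917]
side clamp+ 524 [array([636.8,  19.5]), array([104.3, 217.6]), np.float64(6.7)] [0.0728 0.0753]
side stop 451 [array([634.7,  21.9]), array([100.1, 222.6]), np.float64(6.6)] [0.063  0.0657]
```

View pics/fin.png

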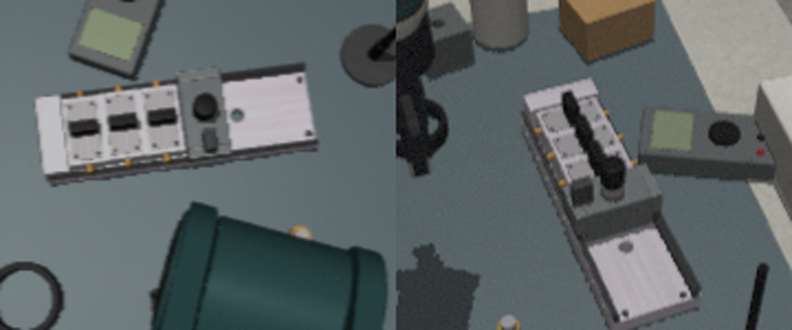

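```bash
python3 -c "
from rig import r
print(r.job_done(), r.state()['clock'])"
```

```text
the job is handed in; nothing more can be done
the job is handed in; nothing more can be done
```

The job is handed in, at about 45 s of the 210 s. I pulled the pin and parked it in the rest, slid the clamp back and set all three modules in the channel. I then pushed the clamp up against the row and pressed the pin home at hole 3.

**Last checks:**
- **Row:** it stopped hard against the end stop. The force rose from 14 to 27 N with no motion, at a clamp travel of about 138 mm.
- **Pin:** it bottomed within 0.2 mm of the expected height. Its knob top is at 115.5 mm, the same as at the start, and it sits 138.8 mm from where it began. I didn't sense the click separately, and it took 39 N at the bottom stop.
- **Bench:** the final images show the modules square with no visible gaps, and the arm clear of everything. The bystanders in view looked unmoved, but I didn't measure them. No module was seen to have been knocked aside.

**Disagreements:**
- **TCP height:** the real fingertips are about 28–30 mm higher than the reported TCP. My first grasp closed above the knob because of this; it touched nothing and I corrected for it afterwards.
- **Grip width:** it reads about 2 mm low.
- **Side camera:** it reads about 3 mm low in y compared with the top camera.
- **Refused move:** one call was refused because I gave a turn beyond the limit.

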